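Set out the chocolate fish by height in the shop window

ROBOT

A 6-joint arm with a two-finger parallel gripper is mounted at the origin on the work surface. World frame = base frame: x ahead of the robot, y to its left, z up, the work surface at z = 0. Lengths are in m, angles in rad, forces in N, time in s.
With the tool pointing down it reaches from about 0.425 to 0.95 m from the base axis. Payload 3.5 kg.
Tool frame: the origin (TCP) lies between the finger pads; the fingertips stand 25 mm ahead of it and the grasp point (between the pads) lies 6 mm ahead of it (ctrl.finger_overhang is the distance from the TCP to the fingertips, in m); x points along the fingers, y is the direction in which the jaws open and shut, and the axes are right-handed (so a half turn about x gives the same grasp; the last joint's range is limited). The gripper opens to 85 mm and grips with 20 to 120 N. Pads are 22 mm wide; open, the fingers measure 114 mm over their backs; the gripper's body (76 mm by 85 mm) begins 54 mm behind the grasp point. The pads swing forward as they close: fully open they stand 13 mm farther back than shut.
Start: joints at [-1.377, 0.286, 1.577, -0, 1.279, -0.15], TCP at [0.228, -0.635, 0.256] pointing down, gripper open.
Joint ranges: [-2.77, 2.77], [-0.9, 2.22], [0.21, 2.48], [-1.53, 4.67], [0.24, 2.81], [-2.84, 2.84]. Speed limits (rad/s): [2.79, 2.79, 3.14, 3.14, 3.14, 3.14].

INTERFACE

Orientations are given as a unit quaternion [x, y, z, w].
In Python, from plant import ctrl gives the robot as it stands.
- The arm moves only by the tool play_rows, never from a script. Its argument "targets" is a list of rows, each an object with "delta_pos": the shift along the world's x, y, z normalised to -1 to 1, where 1 is 1000 mm, a list of three; "delta_rot": the turn, a rotation vector about the world's x, y, z normalised to -1 to 1, where 1 is pi rad, a list of three; "claw": the finger opening in mm, from 0 to 85.4. In form: [{"delta_pos": [tx, ty, tz], "delta_rot": [wx, wy, wz], "claw": claw}, ...]. A call has 1 to 20 rows; each row is the pose to reach, as a shift and turn from the pose measured when the call began, turning the shorter way round; what a row does not reach only later rows make up. A row lasts 1/12 s, in which the tool goes at most 41.7 mm and 7.16 degrees, less where a joint would pass 70% of its speed; a pose out of reach is approached as far as the arm can. A call with a number of a shift or a turn outside -1 to 1 is refused whole. A call with a gripper value outside its range is refused whole. The fingers move at their own pace and stop on an object; "newtons" is the grip in N (left out, the last holds). Time passes only in rows, so rows that repeat a pose let the fingers close. It gives the time, the measured TCP pose, the force and the opening at its end, in the units of the state.
- ctrl.get_state(): the state, without advancing time (a new reading comes with each control period).
- ctrl.read_camera(name): name is "side" or "top"; returns the picture (400x640x3 uint8, blue, green, red); there is no depth.
- ctrl.calibration(name): a dict with "fx", "fy", "cx", "cy" (pixels), "camera_from_world" (4x4, takes a point from world to camera coordinates). Camera axes: x right, y down, z forward; pixel columns grow to the right and rows downward; lengths in m; the calibration is good to about 2 mm. A picture is of the moment at which its call begins. calibration takes no time and is no camera call.
- ctrl.sign_off(): hands the job in, once; it reports no verdict.
The state is a dict: "time": time; "qpos": joint angles; "dq": joint speeds; "joint_efforts": joint torques, N m; "eef_pos": TCP position; "tcp_rot": TCP orientation; "contact_force": force on the tool from outside, world axes, zero at the start; "wrist_torque": the same for the moment, N m; "opening": opening from 0.0 (shut) to 1.0 (fully open).
Only numpy, scipy, OpenCV 4.12 (cv2) and the standard library are available. Lean on these libraries where they do the work, as an engineer would, in place of code of your own. Each camera call takes 0.05 s, during which the arm holds its last target. There are 200 camera calls.

TASK

Take the four chocolate fish off the tray and line them up by height on the glass display shelf, one standing upright in the middle of each gold round: the tallest next to the big chocolate egg, stepping down to the shortest at the end by the cream tin. Turn each fish so that one of its flat sides faces squarely out over the shelf's long front edge. They are thin hollow chocolate, so set each one down gently and let none fall over, and leave the egg and the tin where they stand.

Things in the scene. Friction and masses are not known exactly. Their poses are not given: they have to be found in the camera images.
- fish_145: Tallest of 4 dark-chocolate fish standing on their tails on a round foot, snout up: 145 mm tall, 67 wide over the fins, 42 thick between flat parallel cheeks (hold there, 87 mm up), foot 61 across, about 150 g. Origin: centre of underside. z up, x through the cheeks, y the width (back fin at -y). Starts on a tray floor 6 mm above the counter, rim 18 mm, fish in a row 115 mm apart.
- fish_125: Second tallest of 4 dark-chocolate fish standing on their tails on a round foot, snout up: 125 mm tall, 58 wide over the fins, 36 thick between flat parallel cheeks (hold there, 75 mm up), foot 52 across, about 111 g. Origin: centre of underside. z up, x through the cheeks, y the width (back fin at -y). Starts on a tray floor 6 mm above the counter, rim 18 mm, fish in a row 115 mm apart.
- fish_105: Third tallest of 4 dark-chocolate fish standing on their tails on a round foot, snout up: 105 mm tall, 48 wide over the fins, 30 thick between flat parallel cheeks (hold there, 63 mm up), foot 44 across, about 79 g. Origin: centre of underside. z up, x through the cheeks, y the width (back fin at -y). Starts on a tray floor 6 mm above the counter, rim 18 mm, fish in a row 115 mm apart.
- fish_85: Shortest of 4 dark-chocolate fish standing on their tails on a round foot, snout up: 85 mm tall, 39 wide over the fins, 25 thick between flat parallel cheeks (hold there, 51 mm up), foot 36 across, about 52 g. Origin: centre of underside. z up, x through the cheeks, y the width (back fin at -y). Starts on a tray floor 6 mm above the counter, rim 18 mm, fish in a row 115 mm apart.
- round_1: Gold card disc, 84 mm across, 2 mm thick, fixed on the glass display shelf: the end round on the +y side of the row of four, 90 mm apart. Origin: centre of its underside, on the shelf's top face, 40 mm above the counter (a fish on the disc stands 2 mm higher). Its y axis runs along the row, its x axis across the shelf (400 mm long, 120 mm deep), away from the robot.
- round_2: Gold card disc, 84 mm across, 2 mm thick, fixed on the glass display shelf: second from the +y end of the row of four, 90 mm apart. Origin: centre of its underside, on the shelf's top face, 40 mm above the counter (a fish on the disc stands 2 mm higher). Its y axis runs along the row, its x axis across the shelf (400 mm long, 120 mm deep), away from the robot.
- round_3: Gold card disc, 84 mm across, 2 mm thick, fixed on the glass display shelf: third from the +y end of the row of four, 90 mm apart. Origin: centre of its underside, on the shelf's top face, 40 mm above the counter (a fish on the disc stands 2 mm higher). Its y axis runs along the row, its x axis across the shelf (400 mm long, 120 mm deep), away from the robot.
- round_4: Gold card disc, 84 mm across, 2 mm thick, fixed on the glass display shelf: the end round on the -y side of the row of four, 90 mm apart. Origin: centre of its underside, on the shelf's top face, 40 mm above the counter (a fish on the disc stands 2 mm higher). Its y axis runs along the row, its x axis across the shelf (400 mm long, 120 mm deep), away from the robot.
- egg: Large milk-chocolate egg with a cream zigzag on a gold foot, 165 mm tall, 106 mm across, loose, standing on the counter just past one end of the shelf (either end). Origin: centre of its underside. The tallest fish goes at its end; leave it alone.
- tin: Round cream gift tin, 76 mm tall, 100 mm across, loose, standing on the counter just past the other end of the shelf. Origin: centre of its underside. Leave it alone.
Not all that is in view belongs to the job. Leave any red look-alike of the fish_105 alone.

How it is judged:
By the outcome, as a careful person would: the job done as asked, in the order asked, and still so for the second after the job is handed in, with the robot touching nothing.
It also fails if it takes over 106 s, if anything falls off the work surface, if the arm or the gripper's body presses on something with over 40 N, if the wrist force passes 120 N, or if a joint passes its speed limit or range.

## Working session

There is one attempt and no reset: what is moved stays moved. The work goes in short steps, Python scripts to look and compute and a tool call to move; the robot and the scene stay as the last step left them, time stands still between calls to the robot, and variables do not carry over. Pictures are saved under pics/ and viewed, about 12 in all and at most 16, crops included, and the job is handed in when it is done.

Besides the shell and the picture viewer there is one more tool, called after ">>>" as a command line: name --argument value ..., lists and objects as JSON in quotes. play_rows: Moves the arm, as the interface text tells. Its arguments: {"type":"object","properties":{"targets":{"type":"array"},"newtons":{"type":"number"}},"required":["targets"]}

```bash
mkdir -p pics; ls; python3 - <<'E'
from plant import ctrl
import cv2, numpy as np
np.set_printoptions(precision=4,suppress=True)
for n in("top","side"):
    im=ctrl.read_camera(n); cv2.imwrite(f"pics/{n}0.png",im)
    c=ctrl.calibration(n); print(n,c["fx"],c["fy"],c["cx"],c["cy"]); print(np.array(c["camera_from_world"]))
print(ctrl.get_state(), ctrl.finger_overhang)
E
```

```text
pics
top 456.0266584493808 456.0266584493808 314.01532181810825 210.41234818562407
[[ 0.0149 -0.9999  0.0066 -0.0013]
 [-0.9791 -0.016  -0.2027  0.4975]
 [ 0.2028 -0.0034 -0.9792  0.9255]
 [ 0.      0.      0.      1.    ]]
side 385.94878379138913 385.94878379138913 323.41973916607213 202.66836526365097
[[-0.9458 -0.3246 -0.0007  0.4475]
 [-0.177   0.5174 -0.8373  0.1291]
 [ 0.2722 -0.7918 -0.5468  0.694 ]
 [ 0.      0.      0.      1.    ]]
{'time': 0.1, 'qpos': array([-1.377 ,  0.2871,  1.578 ,  0.    ,  1.2786, -0.15  ]), 'dq': array([ 0.0019,  0.0003, -0.0037,  0.0017, -0.0013, -0.0006]), 'joint_efforts': array([  0.0008, -40.7298, -29.3699,  -0.0002,   0.0034,   0.    ]), 'eef_pos': array([ 0.2274, -0.635 ,  0.255 ]), 'tcp_rot': array([-0.6967, -0.1217,  0.6967, -0.1202]), 'contact_force': array([-0.9187,  0.6365,  0.8562]), 'wrist_torque': array([-0.0482,  0.012 ,  0.0202]), 'opening': 0.9992748698235608} 0.025
```

View pics/top0.png

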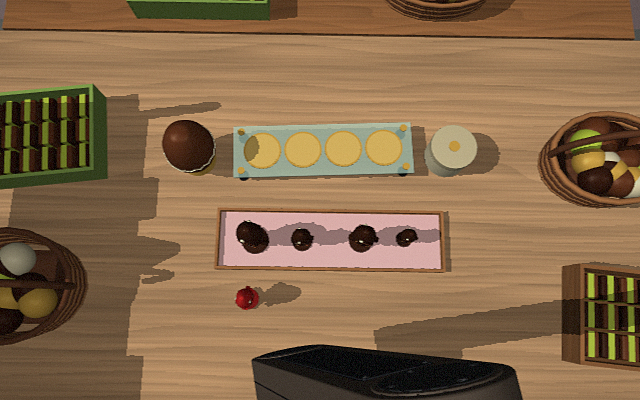

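View pics/side0.png

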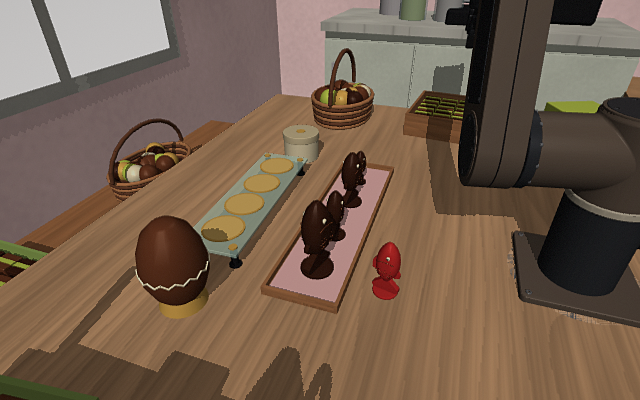

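Top view: the egg (188,147) is at the +y end of the shelf and the tin (453,148) at the -y end. The rounds are at about (262,151), (303,149), (343,149) and (383,148). Dark fish stand on the tray at (252,237), (302,239), (363,238) and (406,237). The red look-alike is at (247,298), off the tray, so I leave it alone. Next I enlarge the crops to confirm which fish is which.

```bash
python3 - <<'E'
import cv2, numpy as np
t=cv2.imread("pics/top0.png"); s=cv2.imread("pics/side0.png")
a=cv2.resize(t[205:280,212:450],None,fx=3.3,fy=3.3,interpolation=cv2.INTER_CUBIC)
b=cv2.resize(s[140:290,280:410],None,fx=4,fy=4,interpolation=cv2.INTER_CUBIC)
cv2.imwrite("pics/cs.png",b)
c=cv2.resize(t[215:262,228:428],None,fx=4,fy=4,interpolation=cv2.INTER_CUBIC)
d=cv2.resize(t[115:190,225:425],None,fx=4,fy=4,interpolation=cv2.INTER_CUBIC)
cv2.imwrite("pics/ct.png",np.vstack([c,d]))
E
```

```text
(no output)
```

View pics/ct.png

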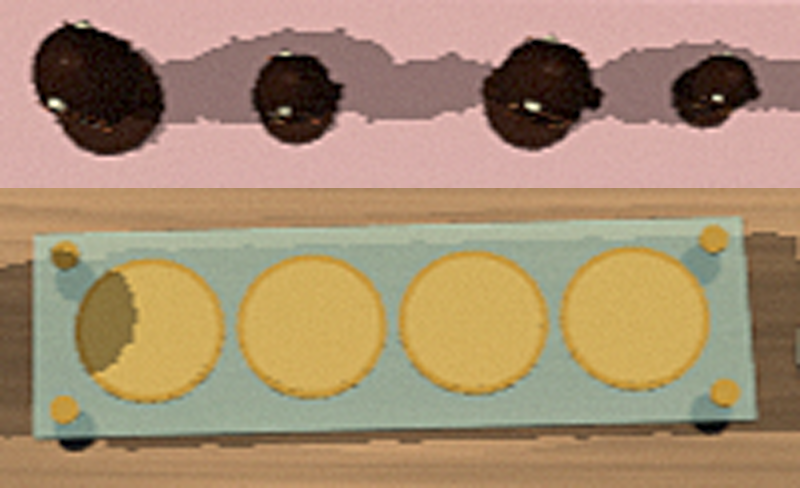

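View pics/cs.png

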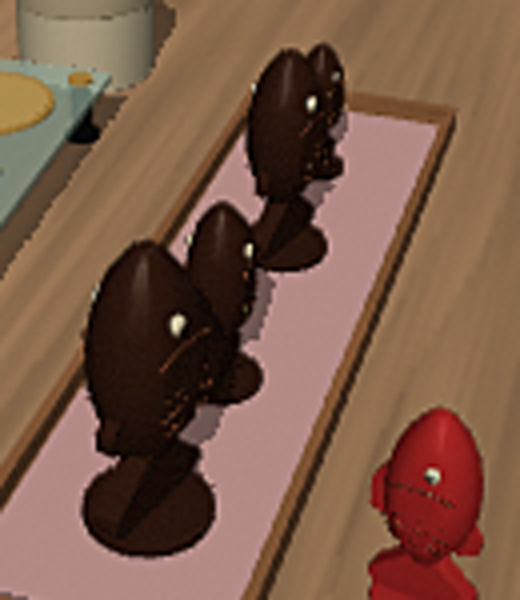

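Top crop: fish sizes from left to right are largest, small, second and smallest, that is 145, 105, 125, 85. Eye specks sit on both cheeks, and the rounds' row is slightly turned. Side crop: heights agree (in front to back order tall, short, tall, short), and the red fish stands off the tray. Next I measure positions.

```bash
cat > h.py <<'E'
from plant import ctrl
import cv2, numpy as np
from scipy.spatial.transform import Rotation as R
np.set_printoptions(precision=4,suppress=True)
def ray(n,px):
    c=ctrl.calibration(n);T=np.array(c["camera_from_world"]);px=np.atleast_2d(px).astype(float)
    d=np.c_[(px[:,0]-c["cx"])/c["fx"],(px[:,1]-c["cy"])/c["fy"],np.ones(len(px))]@T[:3,:3]
    return -T[:3,:3].T@T[:3,3],d
def plane(n,px,z):
    o,d=ray(n,px); return o+d*((z-o[2])/d[:,2])[:,None]
def proj(n,P):
    c=ctrl.calibration(n);T=np.array(c["camera_from_world"]);p=np.atleast_2d(P)@T[:3,:3].T+T[:3,3]
    return np.c_[c["fx"]*p[:,0]/p[:,2]+c["cx"],c["fy"]*p[:,1]/p[:,2]+c["cy"]]
def tri(a,b):
    (o1,d1),(o2,d2)=ray("top",a),ray("side",b);d1=d1[0];d2=d2[0]
    s=np.linalg.lstsq(np.c_[d1,-d2],o2-o1,rcond=None)[0]
    p,q=o1+s[0]*d1,o2+s[1]*d2; return (p+q)/2,np.linalg.norm(p-q)
E
python3 - <<'E'
from h import *
for n in("top","side"):
    im=cv2.imread(f"pics/{n}0.png"); hsv=cv2.cvtColor(im,cv2.COLOR_BGR2HSV)
    if n=="top":
        g=cv2.inRange(hsv,(18,110,60),(30,255,255)); g[:, :225]=0;g[:,425:]=0;g[:115]=0;g[190:]=0
        k,_=cv2.findContours(g,cv2.RETR_EXTERNAL,cv2.CHAIN_APPROX_NONE)
        k=sorted([c for c in k if cv2.contourArea(c)>300],key=lambda c:c[:,0,0].mean())
        for c in k:
            P=plane(n,c[:,0],.042); (x,y),r=cv2.minEnclosingCircle(P[:,:2].astype(np.float32)); e=cv2.fitEllipse((P[:,:2]*1e3).astype(np.float32)); print("round",x,y,r,e)
        tp=cv2.inRange(hsv,(0,0,0),(179,255,255))
        for nm,z in(("shelf4",.04),):
            print(nm,plane(n,[[225+34/4,115+(235-188)/4],[225+740/4,115+(218-188)/4],[225+757/4,115+(418-188)/4],[225+33/4,115+(437-188)/4]],z)[:,:2])
    dark=(im.max(2)<75).astype(np.uint8)
    x0,x1,y0,y1=(230,425,215,262) if n=="top" else (285,375,145,285)
    m=np.zeros_like(dark); m[y0:y1,x0:x1]=dark[y0:y1,x0:x1]
    k,_=cv2.findContours(m,cv2.RETR_EXTERNAL,cv2.CHAIN_APPROX_NONE)
    for c in k:
        if cv2.contourArea(c)>60: print(n,"dark",cv2.boundingRect(c),cv2.contourArea(c),cv2.minAreaRect(c))
    br=((im.min(2)>95)&(np.ptp(im.astype(int),2)<60)).astype(np.uint8)
    dil=cv2.dilate(m,np.ones((3,3)),iterations=1); 
    pink=((im[...,2]>140)&(im[...,0]>120)) 
    cl=cv2.morphologyEx(m,cv2.MORPH_CLOSE,np.ones((5,5)))
    e=(br & dil); nn,_,st,ce=cv2.connectedComponentsWithStats((br&cl).astype(np.uint8)); print(n,"eyes",np.c_[ce,st[:,4]][1:])
E
```

```text
round 0.6343207955360413 0.12408490478992462 0.04205724596977234 ((634.1574096679688, 124.04521942138672), (80.69729614257812, 82.12517547607422), 85.9203109741211)
round 0.6381261944770813 0.034655530005693436 0.04195472225546837 ((638.143798828125, 34.365516662597656), (81.35034942626953, 81.81855773925781), 122.21061706542969)
round 0.6423641443252563 -0.05570146441459656 0.042158499360084534 ((642.1925659179688, -55.71227264404297), (81.17316436767578, 81.74897003173828), 91.08963775634766)
round 0.6461606621742249 -0.14563848078250885 0.042089346796274185 ((646.101806640625, -145.35899353027344), (81.28211212158203, 81.67459869384766), 80.4658203125)
shelf4 [[ 0.6888  0.1903]
 [ 0.706  -0.2073]
 [ 0.5887 -0.2135]
 [ 0.5712  0.1849]]
top dark (396, 229, 22, 18) 245.5 ((405.9999694824219, 236.99998474121094), (14.976905822753906, 21.0786075592041), 56.3099365234375)
top dark (291, 229, 23, 22) 338.0 ((301.3620910644531, 238.84481811523438), (20.6121826171875, 21.726354598999023), 21.801406860351562)
top dark (349, 225, 30, 27) 522.5 ((362.43804931640625, 237.92918395996094), (23.9
[... 207 characters left out ...]
1.2857 240.5714   7.    ]
 [360.8333 241.3333   6.    ]
 [298.8    242.4      5.    ]]
side dark (347, 215, 28, 70) 69.5 ((361.0970764160156, 249.74063110351562), (2.035003423690796, 74.09075164794922), 21.948699951171875)
side dark (285, 151, 81, 128) 3876.0 ((331.2431640625, 212.5650634765625), (49.904632568359375, 136.72048950195312), 24.443954467773438)
side eyes [[357.6    165.2      5.    ]
 [339.6    175.2      5.    ]
 [326.6327 197.7143  49.    ]
 [342.75   194.25     4.    ]
 [358.     195.       1.    ]
 [341.75   202.       4.    ]
 [323.9091 220.3636  11.    ]
 [300.125  238.125    8.    ]
 [304.     245.5      2.    ]
 [307.125  254.875    8.    ]
 [329.     257.       1.    ]]
```

```bash
python3 - <<'E'
from h import *
from scipy.optimize import least_squares
im=cv2.imread("pics/top0.png"); dark=(im.max(2)<85).astype(np.uint8)
m=np.zeros_like(dark); m[215:262,230:425]=dark[215:262,230:425]
k,_=cv2.findContours(m,cv2.RETR_EXTERNAL,cv2.CHAIN_APPROX_NONE)
k=sorted([c for c in k if cv2.contourArea(c)>150],key=lambda c:c[:,0,0].mean())
E={0:([241.3,240.6],[248.5,221],[323.9,220.6]),1:([298.8,242.4],[299,228.2],[342,202.3]),2:([360.8,241.3],[364.5,225],[358,166]),3:([407,239.2],[408.5,229.5],[364,159])}
for i,(c,r) in enumerate(zip(k,[.0305,.022,.026,.018])):
    a,b,s=E[i]; p,g=tri(a,s); q=plane("top",b,p[2])[0]; d=q-p
    print(i,"eye",p,"gap",round(g,4),"far",q[:2],"sep",np.hypot(*d[:2]),"yaw",np.degrees(np.arctan2(d[1],d[0])),"eye mid",(p+q)[:2]/2)
    P=plane("top",c[:,0],.010)[:,:2]; low=P[P[:,0]<P[:,0].min()+.5*r]
    f=least_squares(lambda o:np.hypot(*(low-o).T)-r,[P[:,0].min()+r,P[:,1].mean()],loss="soft_l1",f_scale=.001)
    print("  foot",f.x,"rms",np.sqrt((f.fun**2).mean()),"xmin",P[:,0].min()+r, "n",len(low))
# tray pink
hsv=cv2.cvtColor(im,cv2.COLOR_BGR2HSV)
pk=((im[...,2]>100)&(im[...,0].astype(int)>im[...,1].astype(int)-5)).astype(np.uint8); pk[:205]=0;pk[280:]=0;pk[:,:212]=0;pk[:,452:]=0
kk,_=cv2.findContours(pk,cv2.RETR_EXTERNAL,cv2.CHAIN_APPROX_NONE); c=max(kk,key=cv2.contourArea)
print("tray",cv2.minAreaRect((plane("top",c[:,0],.006)[:,:2]*1e3).astype(np.float32)))
s=[[317.3,266.7]]; print("side foot145",plane("side",s,.012))
print("side foot125",plane("side",[[352.3,199.5]],.012))
q=ctrl.get_state()["tcp_rot"]; print(R.from_quat(q).as_matrix())
E
```

```text
0 eye [0.4208 0.148  0.1219] gap 0.0012 far [0.4593 0.1355] sep 0.04049736676963957 yaw -17.942080104233938 eye mid [0.4401 0.1418]
  foot [0.4399 0.1347] rms 0.0007215088118019259 xmin 0.43900996644706747 n 24
1 eye [0.4231 0.0365 0.0881] gap 0.0003 far [0.4522 0.0367] sep 0.02903630454967185 yaw 0.39229727762791944 eye mid [0.4376 0.0366]
  foot [0.4389 0.0324] rms 0.0006519105887520159 xmin 0.43871125810728107 n 18
2 eye [ 0.4251 -0.0877  0.1034] gap 0.0001 far [ 0.4582 -0.0953] sep 0.033958279807236195 yaw -13.023413876334265 eye mid [ 0.4417 -0.0915]
  foot [ 0.4424 -0.0971] rms 0.0005353216433071615 xmin 0.4425097288423884 n 21
3 eye [ 0.4351 -0.187   0.0712] gap 0.0006 far [ 0.4559 -0.1906] sep 0.021038382107328717 yaw -9.90787593165232 eye mid [ 0.4455 -0.1888]
  foot [ 0.4473 -0.192 ] rms 0.0006770908887173874 xmin 0.44709844554571765 n 15
tray ((441.1099853515625, -28.938995361328125), (118.93207550048828, 486.1584777832031), 0.13094431161880493)
side foot145 [[0.4361 0.1416 0.012 ]]
side foot125 [[ 0.436  -0.0949  0.012 ]]
[[-0.0004  0.3371 -0.9415]
 [ 0.0022 -0.9415 -0.3371]
 [-1.     -0.0022 -0.0003]]
```

```bash
python3 - <<'E'
from h import *
F=[(.4399,.1347,.0305),(.4389,.0324,.022),(.4424,-.0971,.026),(.4473,-.192,.018)]
th=np.linspace(0,2*np.pi,60)
def crop(n,x0,y0,x1,y1,s):
    im=cv2.resize(cv2.imread(f"pics/{n}0.png")[y0:y1,x0:x1],None,fx=s,fy=s,interpolation=cv2.INTER_CUBIC)
    im=np.clip(im.astype(int)*1.5,0,255).astype(np.uint8)
    for x,y,r in F:
        for z,col in((.006,(0,255,0)),(.013,(255,120,0))):
            p=proj(n,np.c_[x+r*np.cos(th),y+r*np.sin(th),0*th+z]); p=(p-[x0,y0]+.5)*s
            cv2.polylines(im,[p.astype(int)],True,col,1)
    return im
a=crop("top",232,215,424,262,4); b=crop("side",284,180,380,288,5)
c=np.zeros((a.shape[0]+0,768,3),np.uint8); c[:,:a.shape[1]]=a
d=np.zeros((400,768,3),np.uint8); 
b=crop("side",284,180,380,280,4); d[:b.shape[0],:b.shape[1]]=b
b2=crop("side",335,170,379,220,8); d[:400,400:400+b2.shape[1]]=b2
cv2.imwrite("pics/ov.png",np.vstack([c,d]))
E
```

```text
(no output)
```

View pics/ov.png

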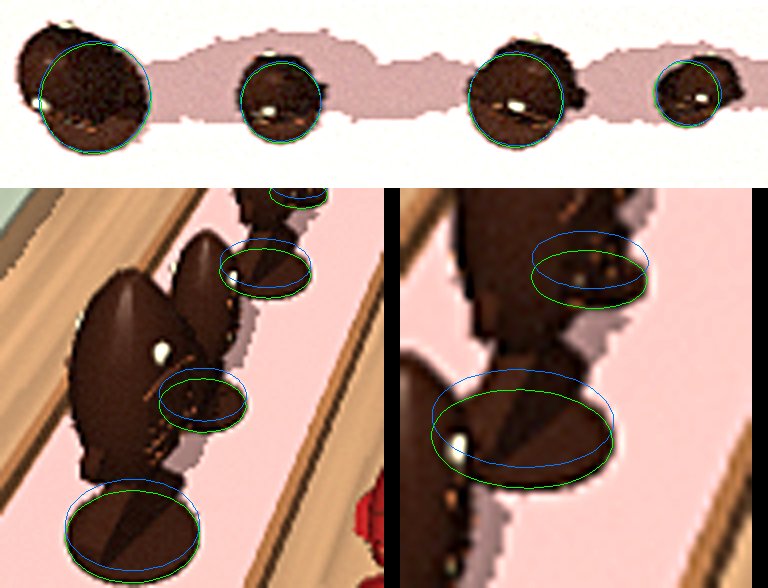

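The foot circles fit in both views, so the fish positions are good to about 1 mm. The grip height leaves little room for the 145's snout (58 mm above the grip against 54 mm of clearance), so I plan to grip with the tool leaned 30° about the jaw axis, body towards -y.

```bash
cat >> h.py <<'E'
def tool(a,tau):
    a,tau=np.radians([a,tau]); j=np.array([np.cos(a),np.sin(a),0]);n=np.array([-np.sin(a),np.cos(a),0])
    x=np.array([0,0,-np.cos(tau)])+n*np.sin(tau); return np.c_[x,j,np.cross(x,j)]
def delta(pos,M):
    s=ctrl.get_state(); r=R.from_matrix(M)*R.from_quat(s["tcp_rot"]).inv()
    print("pos",np.round(np.array(pos),4),"dpos",np.round(np.array(pos)-s["eef_pos"],4),"drot",np.round(r.as_rotvec()/np.pi,4))
E
python3 - <<'E'
from h import *
for f,a,h in(((.4399,.1347),-18,92),):
    M=tool(a,30); G=np.array([*f,.006+h/1e3]); P=G-.006*M[:,0]; delta(P+[0,0,.14],M); delta(P,M)
o=plane("top",[[188,147]],.09); print("egg",o)
E
```

```text
pos [0.439  0.1318 0.2432] dpos [ 0.2115  0.7668 -0.0118] drot [ 0.1232 -0.1206  0.2835]
pos [0.439  0.1318 0.1032] dpos [ 0.2115  0.7668 -0.1518] drot [ 0.1232 -0.1206  0.2835]
egg [[0.6217 0.2746 0.09  ]]
```

>>> play_rows --targets '[{"delta_pos": [0.02, 0.035, 0.005], "delta_rot": [0, 0, 0], "claw": 85}, {"delta_pos": [0.045, 0.07, 0.01], "delta_rot": [0, 0, 0], "claw": 85}, {"delta_pos": [0.07, 0.1, 0.01], "delta_rot": [0.01, -0.01, 0.03], "claw": 85}, {"delta_pos": [0.1, 0.13, 0.01], "delta_rot": [0.02, -0.02, 0.05], "claw": 85}, {"delta_pos": [0.13, 0.16, 0.01], "delta_rot": [0.03, -0.03, 0.07], "claw": 85}, {"delta_pos": [0.15, 0.19, 0.01], "delta_rot": [0.04, -0.04, 0.09], "claw": 85}, {"delta_pos": [0.17, 0.225, 0.01], "delta_rot": [0.05, -0.05, 0.11], "claw": 85}, {"delta_pos": [0.19, 0.26, 0.01], "delta_rot": [0.055, -0.055, 0.13], "claw": 85}, {"delta_pos": [0.2, 0.3, 0.01], "delta_rot": [0.06, -0.06, 0.15], "claw": 85}, {"delta_pos": [0.21, 0.34, 0.01], "delta_rot": [0.07, -0.07, 0.17], "claw": 85}, {"delta_pos": [0.215, 0.38, 0.01], "delta_rot": [0.08, -0.08, 0.19], "claw": 85}, {"delta_pos": [0.215, 0.42, 0.01], "delta_rot": [0.09, -0.09, 0.21], "claw": 85}, {"delta_pos": [0.215, 0.46, 0.01], "delta_rot": [0.1, -0.1, 0.23], "claw": 85}, {"delta_pos": [0.215, 0.5, 0.01], "delta_rot": [0.11, -0.11, 0.25], "claw": 85}, {"delta_pos": [0.215, 0.54, 0.01], "delta_rot": [0.1232, -0.1206, 0.2835], "claw": 85}, {"delta_pos": [0.215, 0.58, 0.01], "delta_rot": [0.1232, -0.1206, 0.2835], "claw": 85}, {"delta_pos": [0.215, 0.62, 0.01], "delta_rot": [0.1232, -0.1206, 0.2835], "claw": 85}, {"delta_pos": [0.215, 0.66, 0.01], "delta_rot": [0.1232, -0.1206, 0.2835], "claw": 85}, {"delta_pos": [0.215, 0.7, 0.01], "delta_rot": [0.1232, -0.1206, 0.2835], "claw": 85}, {"delta_pos": [0.215, 0.735, 0.01], "delta_rot": [0.1232, -0.1206, 0.2835], "claw": 85}]' --newtons 25

```text
time: 1.77
eef_pos: [0.4416, 0.1023, 0.2648]
tcp_rot: [0.701, 0.509, -0.404, 0.294]
contact_force: [0.9, -1.1, 0.0]
opening: 0.99
```

```bash
python3 - <<'E'
from h import *
s=ctrl.get_state(); print(s["eef_pos"],s["qpos"],s["contact_force"]); print(R.from_quat(s["tcp_rot"]).as_matrix(),tool(-18,30))
delta([.439,.1318,.2432],tool(-18,30)); delta([.439,.1318,.1032],tool(-18,30))
E
```

```text
[0.4416 0.1023 0.2648] [-0.2616 -0.3269  2.22    0.5511  1.2672 -0.1211] [ 0.8867 -1.1475  0.0017]
[[ 0.1544  0.9511 -0.2677]
 [ 0.4759 -0.309  -0.8234]
 [-0.8658 -0.0003 -0.5004]] [[ 0.1545  0.9511 -0.2676]
 [ 0.4755 -0.309  -0.8236]
 [-0.866   0.     -0.5   ]]
pos [0.439  0.1318 0.2432] dpos [-0.0026  0.0295 -0.0216] drot [-0.0002 -0.     -0.    ]
pos [0.439  0.1318 0.1032] dpos [-0.0026  0.0295 -0.1616] drot [-0.0002 -0.     -0.    ]
```

>>> play_rows --targets '[{"delta_pos": [-0.0026, 0.0295, -0.01], "delta_rot": [0, 0, 0], "claw": 85}, {"delta_pos": [-0.0026, 0.0295, -0.0216], "delta_rot": [0, 0, 0], "claw": 85}, {"delta_pos": [-0.0026, 0.0295, -0.04], "delta_rot": [0, 0, 0], "claw": 85}, {"delta_pos": [-0.0026, 0.0295, -0.06], "delta_rot": [0, 0, 0], "claw": 85}, {"delta_pos": [-0.0026, 0.0295, -0.08], "delta_rot": [0, 0, 0], "claw": 85}, {"delta_pos": [-0.0026, 0.0295, -0.1], "delta_rot": [0, 0, 0], "claw": 85}, {"delta_pos": [-0.0026, 0.0295, -0.115], "delta_rot": [0, 0, 0], "claw": 85}, {"delta_pos": [-0.0026, 0.0295, -0.13], "delta_rot": [0, 0, 0], "claw": 85}, {"delta_pos": [-0.0026, 0.0295, -0.14], "delta_rot": [0, 0, 0], "claw": 85}, {"delta_pos": [-0.0026, 0.0295, -0.15], "delta_rot": [0, 0, 0], "claw": 85}, {"delta_pos": [-0.0026, 0.0295, -0.157], "delta_rot": [0, 0, 0], "claw": 85}, {"delta_pos": [-0.0026, 0.0295, -0.1616], "delta_rot": [0, 0, 0], "claw": 85}, {"delta_pos": [-0.0026, 0.0295, -0.1616], "delta_rot": [0, 0, 0], "claw": 85}]'

```text
time: 2.85
eef_pos: [0.4386, 0.1317, 0.1024]
tcp_rot: [0.7, 0.509, -0.405, 0.293]
contact_force: [-0.8, 0.7, 0.2]
opening: 0.993
```

```bash
python3 - <<'E'
from h import *
s=ctrl.get_state(); print(s["eef_pos"],s["qpos"],s["contact_force"])
for n in("top","side"): cv2.imwrite(f"pics/{n}1.png",ctrl.read_camera(n))
a=cv2.imread("pics/top1.png")[130:330,160:480]; b=cv2.imread("pics/side1.png")[100:300,160:480]
cv2.imwrite("pics/v1.png",cv2.resize(np.hstack([a,b])[:, :],None,fx=1.25,fy=1.25))
E
```

```text
[0.4386 0.1317 0.1024] [-0.1902 -0.0711  2.3443  0.6736  0.9203 -0.3073] [-0.8475  0.6764  0.1654]
```

View pics/v1.png

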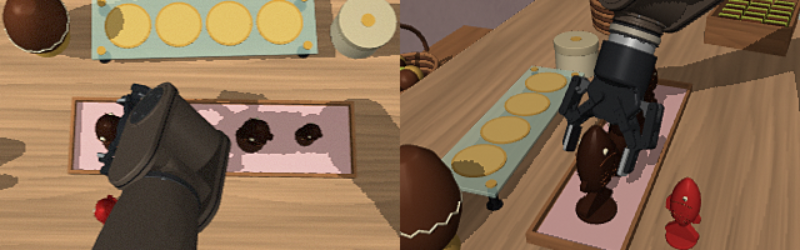

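The picture shows the jaws straddling the 145 (fish at about (600,160) in the right pane) with no contact, so I close gently.

>>> play_rows --targets '[{"delta_pos": [0, 0, 0], "delta_rot": [0, 0, 0], "claw": 60}, {"delta_pos": [0, 0, 0], "delta_rot": [0, 0, 0], "claw": 50}, {"delta_pos": [0, 0, 0], "delta_rot": [0, 0, 0], "claw": 46}, {"delta_pos": [0, 0, 0], "delta_rot": [0, 0, 0], "claw": 43}, {"delta_pos": [0, 0, 0], "delta_rot": [0, 0, 0], "claw": 40}, {"delta_pos": [0, 0, 0], "delta_rot": [0, 0, 0], "claw": 36}, {"delta_pos": [0, 0, 0], "delta_rot": [0, 0, 0], "claw": 30}, {"delta_pos": [0, 0, 0], "delta_rot": [0, 0, 0], "claw": 30}, {"delta_pos": [0, 0, 0], "delta_rot": [0, 0, 0], "claw": 30}]' --newtons 25

```text
time: 3.7
eef_pos: [0.4395, 0.1318, 0.1039]
tcp_rot: [0.701, 0.509, -0.404, 0.294]
contact_force: [-1.8, 0.3, 4.6]
opening: 0.485
```

>>> play_rows --targets '[{"delta_pos": [0, 0, 0], "delta_rot": [0, 0, 0], "claw": 30}, {"delta_pos": [0, 0, 0], "delta_rot": [0, 0, 0], "claw": 30}]'

```text
time: 3.87
eef_pos: [0.4395, 0.1318, 0.1039]
tcp_rot: [0.701, 0.509, -0.404, 0.294]
contact_force: [-1.0, 0.6, 3.3]
opening: 0.479
```

>>> play_rows --targets '[{"delta_pos": [0, 0, 0.004], "delta_rot": [0, 0, 0], "claw": 30}, {"delta_pos": [0, 0, 0.012], "delta_rot": [0, 0, 0], "claw": 30}, {"delta_pos": [0, 0, 0.025], "delta_rot": [0, 0, 0], "claw": 30}, {"delta_pos": [0, 0, 0.04], "delta_rot": [0, 0, 0], "claw": 30}, {"delta_pos": [0, 0, 0.055], "delta_rot": [0, 0, 0], "claw": 30}, {"delta_pos": [0.004, 0, 0.07], "delta_rot": [0, 0, 0.005], "claw": 30}, {"delta_pos": [0.012, -0.001, 0.08], "delta_rot": [0, 0, 0.012], "claw": 30}, {"delta_pos": [0.024, -0.001, 0.085], "delta_rot": [0, 0, 0.02], "claw": 30}, {"delta_pos": [0.04, -0.002, 0.085], "delta_rot": [0, 0, 0.03], "claw": 30}, {"delta_pos": [0.058, -0.003, 0.085], "delta_rot": [0, 0, 0.04], "claw": 30}, {"delta_pos": [0.077, -0.004, 0.085], "delta_rot": [0, 0, 0.05], "claw": 30}, {"delta_pos": [0.096, -0.005, 0.085], "delta_rot": [0, 0, 0.06], "claw": 30}, {"delta_pos": [0.115, -0.006, 0.085], "delta_rot": [0, 0, 0.07], "claw": 30}, {"delta_pos": [0.134, -0.007, 0.085], "delta_rot": [0, 0, 0.08], "claw": 30}, {"delta_pos": [0.152, -0.008, 0.085], "delta_rot": [0, 0, 0.09], "claw": 30}, {"delta_pos": [0.168, -0.009, 0.085], "delta_rot": [0, 0, 0.1], "claw": 30}, {"delta_pos": [0.18, -0.01, 0.083], "delta_rot": [0, 0, 0.11], "claw": 30}, {"delta_pos": [0.189, -0.0107, 0.08], "delta_rot": [0, 0, 0.1139], "claw": 30}, {"delta_pos": [0.1948, -0.0107, 0.075], "delta_rot": [0, 0, 0.1139], "claw": 30}, {"delta_pos": [0.1948, -0.0107, 0.07], "delta_rot": [0, 0, 0.1139], "claw": 30}]'

```text
time: 5.53
eef_pos: [0.6349, 0.1209, 0.1734]
tcp_rot: [0.599, 0.625, -0.345, 0.361]
contact_force: [-1.4, -0.4, -1.2]
opening: 0.482
```

```bash
python3 - <<'E'
from h import *
s=ctrl.get_state(); print(s["eef_pos"],s["qpos"],s["contact_force"],s["opening"])
delta([.6343,.1211,.1409],tool(2.5,30))
for n in("top","side"): cv2.imwrite(f"pics/{n}2.png",ctrl.read_camera(n))
a=cv2.imread("pics/top2.png")[100:250,160:320]; b=cv2.imread("pics/side2.png")[150:300,140:340]
cv2.imwrite("pics/v2.png",cv2.resize(np.hstack([a,b]),None,fx=2.2,fy=2.2,interpolation=cv2.INTER_CUBIC))
E
```

```text
[0.6349 0.1209 0.1734] [-0.1448  0.3204  1.7517  0.5492  1.2297 -0.418 ] [-1.3712 -0.3565 -1.1505] 0.48230253331311423
pos [0.6343 0.1211 0.1409] dpos [-0.0006  0.0002 -0.0325] drot [-0.0002  0.0002  0.0002]
```

View pics/v2.png

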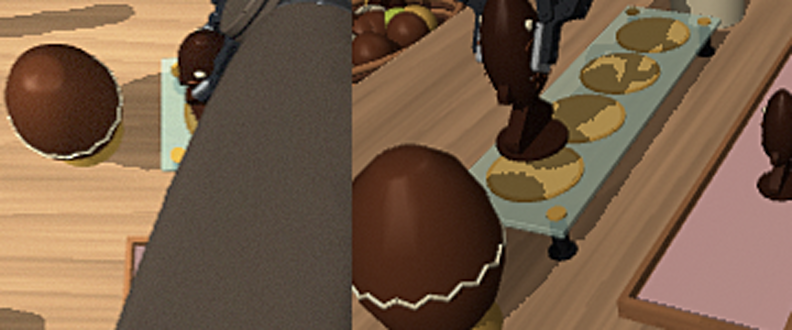

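The side view shows the 145 hanging upright in the jaws over round 1, clear of the egg (right pane, foot at about (532,135)). I lower it slowly.

>>> play_rows --targets '[{"delta_pos": [-0.0006, 0.0002, -0.008], "delta_rot": [0, 0, 0], "claw": 30}, {"delta_pos": [-0.0006, 0.0002, -0.015], "delta_rot": [0, 0, 0], "claw": 30}, {"delta_pos": [-0.0006, 0.0002, -0.021], "delta_rot": [0, 0, 0], "claw": 30}, {"delta_pos": [-0.0006, 0.0002, -0.026], "delta_rot": [0, 0, 0], "claw": 30}, {"delta_pos": [-0.0006, 0.0002, -0.029], "delta_rot": [0, 0, 0], "claw": 30}, {"delta_pos": [-0.0006, 0.0002, -0.031], "delta_rot": [0, 0, 0], "claw": 30}, {"delta_pos": [-0.0006, 0.0002, -0.032], "delta_rot": [0, 0, 0], "claw": 30}, {"delta_pos": [-0.0006, 0.0002, -0.0325], "delta_rot": [0, 0, 0], "claw": 30}, {"delta_pos": [-0.0006, 0.0002, -0.0325], "delta_rot": [0, 0, 0], "claw": 30}]'

```text
time: 6.38
eef_pos: [0.6325, 0.1215, 0.1401]
tcp_rot: [0.599, 0.627, -0.346, 0.36]
contact_force: [-1.7, -0.5, 0.9]
opening: 0.483
```

```bash
python3 - <<'E'
from h import *
s=ctrl.get_state(); print(s["eef_pos"],s["contact_force"],s["wrist_torque"],s["opening"])
b=ctrl.read_camera("side"); cv2.imwrite("pics/side3.png",b)
th=np.linspace(0,2*np.pi,60)
x0,y0,k=180,150,5
im=np.clip(cv2.resize(b[y0:y0+110,x0:x0+150],None,fx=k,fy=k,interpolation=cv2.INTER_CUBIC).astype(int)*1.4,0,255).astype(np.uint8)
for r,z,c in((.0305,.043,(0,255,0)),(.042,.042,(255,0,0))):
    p=(proj("side",np.c_[.6342+r*np.cos(th),.1242+r*np.sin(th),0*th+z])-[x0,y0]+.5)*k; cv2.polylines(im,[p.astype(int)],True,c,1)
cv2.imwrite("pics/v3.png",im)
E
```

```text
[0.6325 0.1215 0.1401] [-1.672  -0.5138  0.892 ] [-0.1341  0.1287  0.0875] 0.4825083457465944
```

View pics/v3.png

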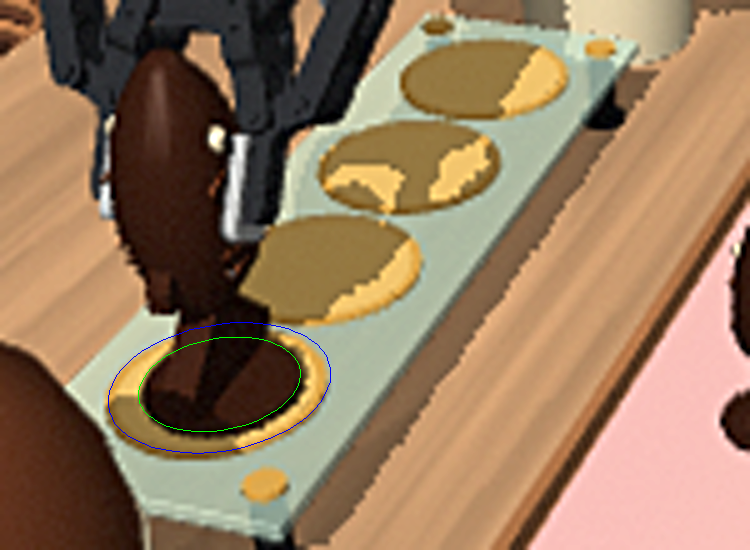

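The 145's foot is inside round 1 with an even gold margin, and the wrist force has changed by about +2 N, so it has touched down. I release it and rise.

>>> play_rows --targets '[{"delta_pos": [0, 0, -0.0005], "delta_rot": [0, 0, 0], "claw": 30}, {"delta_pos": [0, 0, -0.0005], "delta_rot": [0, 0, 0], "claw": 44}, {"delta_pos": [0, 0, -0.0005], "delta_rot": [0, 0, 0], "claw": 50}, {"delta_pos": [0, 0, -0.0005], "delta_rot": [0, 0, 0], "claw": 60}, {"delta_pos": [0, 0, -0.0005], "delta_rot": [0, 0, 0], "claw": 85}, {"delta_pos": [0, 0, -0.0005], "delta_rot": [0, 0, 0], "claw": 85}, {"delta_pos": [0, 0, -0.0005], "delta_rot": [0, 0, 0], "claw": 85}, {"delta_pos": [0, 0, -0.0005], "delta_rot": [0, 0, 0], "claw": 85}, {"delta_pos": [0, 0, -0.0005], "delta_rot": [0, 0, 0], "claw": 85}, {"delta_pos": [0, 0, 0.01], "delta_rot": [0, 0, 0], "claw": 85}, {"delta_pos": [0, 0, 0.03], "delta_rot": [0, 0, 0], "claw": 85}, {"delta_pos": [0, 0, 0.055], "delta_rot": [0, 0, 0], "claw": 85}, {"delta_pos": [0, 0, 0.08], "delta_rot": [0, 0, 0], "claw": 85}, {"delta_pos": [0, 0, 0.105], "delta_rot": [0, 0, 0], "claw": 85}, {"delta_pos": [0, 0, 0.125], "delta_rot": [0, 0, 0], "claw": 85}, {"delta_pos": [0, 0, 0.14], "delta_rot": [0, 0, 0], "claw": 85}]'

```text
time: 7.77
eef_pos: [0.6331, 0.1215, 0.2837]
tcp_rot: [0.599, 0.626, -0.345, 0.361]
contact_force: [-0.4, 0.4, -1.1]
opening: 0.992
```

```bash
python3 - <<'E'
from h import *
s=ctrl.get_state(); print(s["eef_pos"],s["contact_force"])
M=tool(-13,30); P=np.array([.4424,-.0971,.006+.080])-.006*M[:,0]; delta(P+[0,0,.12],M); delta(P,M)
b=ctrl.read_camera("side"); cv2.imwrite("pics/side4.png",b)
E
```

```text
[0.6331 0.1215 0.2837] [-0.3514  0.3628 -1.0932]
pos [ 0.4417 -0.1     0.2112] dpos [-0.1914 -0.2215 -0.0725] drot [-0.0003  0.0004 -0.0862]
pos [ 0.4417 -0.1     0.0912] dpos [-0.1914 -0.2215 -0.1925] drot [-0.0003  0.0004 -0.0862]
```

>>> play_rows --targets '[{"delta_pos": [-0.015, -0.017, 0], "delta_rot": [0, 0, -0.01], "claw": 85}, {"delta_pos": [-0.038, -0.044, 0], "delta_rot": [0, 0, -0.02], "claw": 85}, {"delta_pos": [-0.063, -0.073, 0], "delta_rot": [0, 0, -0.03], "claw": 85}, {"delta_pos": [-0.088, -0.102, 0], "delta_rot": [0, 0, -0.045], "claw": 85}, {"delta_pos": [-0.113, -0.131, 0], "delta_rot": [0, 0, -0.06], "claw": 85}, {"delta_pos": [-0.138, -0.16, 0], "delta_rot": [0, 0, -0.075], "claw": 85}, {"delta_pos": [-0.163, -0.189, -0.01], "delta_rot": [0, 0, -0.0862], "claw": 85}, {"delta_pos": [-0.182, -0.211, -0.03], "delta_rot": [0, 0, -0.0862], "claw": 85}, {"delta_pos": [-0.1914, -0.2215, -0.05], "delta_rot": [0, 0, -0.0862], "claw": 85}, {"delta_pos": [-0.1914, -0.2215, -0.0725], "delta_rot": [0, 0, -0.0862], "claw": 85}, {"delta_pos": [-0.1914, -0.2215, -0.095], "delta_rot": [0, 0, -0.0862], "claw": 85}, {"delta_pos": [-0.1914, -0.2215, -0.115], "delta_rot": [0, 0, -0.0862], "claw": 85}, {"delta_pos": [-0.1914, -0.2215, -0.135], "delta_rot": [0, 0, -0.0862], "claw": 85}, {"delta_pos": [-0.1914, -0.2215, -0.15], "delta_rot": [0, 0, -0.0862], "claw": 85}, {"delta_pos": [-0.1914, -0.2215, -0.165], "delta_rot": [0, 0, -0.0862], "claw": 85}, {"delta_pos": [-0.1914, -0.2215, -0.175], "delta_rot": [0, 0, -0.0862], "claw": 85}, {"delta_pos": [-0.1914, -0.2215, -0.184], "delta_rot": [0, 0, -0.0862], "claw": 85}, {"delta_pos": [-0.1914, -0.2215, -0.19], "delta_rot": [0, 0, -0.0862], "claw": 85}, {"delta_pos": [-0.1914, -0.2215, -0.1925], "delta_rot": [0, 0, -0.0862], "claw": 85}, {"delta_pos": [-0.1914, -0.2215, -0.1925], "delta_rot": [0, 0, -0.0862], "claw": 85}]'

```text
time: 9.48
eef_pos: [0.4427, -0.0999, 0.094]
tcp_rot: [0.679, 0.538, -0.389, 0.313]
contact_force: [0.2, 0.2, 0.9]
opening: 0.998
```

```bash
python3 - <<'E'
from h import *
s=ctrl.get_state(); print(s["eef_pos"],s["contact_force"],s["qpos"])
t,b=[ctrl.read_camera(n) for n in("top","side")]; cv2.imwrite("pics/side5.png",b);cv2.imwrite("pics/top5.png",t)
a=cv2.resize(b[90:300,150:400],None,fx=2,fy=2,interpolation=cv2.INTER_CUBIC); c=cv2.resize(t[100:310,220:370],None,fx=2,fy=2,interpolation=cv2.INTER_CUBIC)
cv2.imwrite("pics/v5.png",np.hstack([a,c]))
E
```

```text
[ 0.4427 -0.0999  0.094 ] [0.1827 0.2206 0.9075] [-0.6838  0.0872  2.2048  0.5177  1.15   -0.746 ]
```

View pics/v5.png

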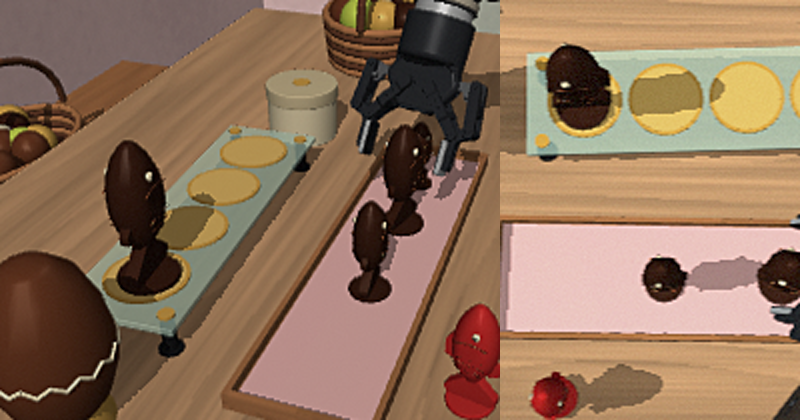

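The 145 stands square and centred on round 1 (left pane, foot at (148,275)). The jaws straddle the 125 at (405,165). I close.

>>> play_rows --targets '[{"delta_pos": [0, 0, -0.003], "delta_rot": [0, 0, 0], "claw": 60}, {"delta_pos": [0, 0, -0.003], "delta_rot": [0, 0, 0], "claw": 50}, {"delta_pos": [0, 0, -0.003], "delta_rot": [0, 0, 0], "claw": 42}, {"delta_pos": [0, 0, -0.003], "delta_rot": [0, 0, 0], "claw": 38}, {"delta_pos": [0, 0, -0.003], "delta_rot": [0, 0, 0], "claw": 35}, {"delta_pos": [0, 0, -0.003], "delta_rot": [0, 0, 0], "claw": 30}, {"delta_pos": [0, 0, -0.003], "delta_rot": [0, 0, 0], "claw": 25}, {"delta_pos": [0, 0, -0.003], "delta_rot": [0, 0, 0], "claw": 25}, {"delta_pos": [0, 0, -0.003], "delta_rot": [0, 0, 0], "claw": 25}, {"delta_pos": [0, 0, -0.003], "delta_rot": [0, 0, 0], "claw": 25}, {"delta_pos": [0, 0, -0.003], "delta_rot": [0, 0, 0], "claw": 25}, {"delta_pos": [0, 0, -0.003], "delta_rot": [0, 0, 0], "claw": 25}]'

```text
time: 10.58
eef_pos: [0.4432, -0.1002, 0.092]
tcp_rot: [0.679, 0.538, -0.389, 0.313]
contact_force: [-0.9, -0.9, 3.8]
opening: 0.418
```

```bash
cat >> h.py <<'E'
def place(foot,rnd,zg=None):
    s=ctrl.get_state(); e=s["eef_pos"]; M=R.from_quat(s["tcp_rot"]).as_matrix(); j=M[:2,1]/np.hypot(*M[:2,1]); n=np.array([-j[1],j[0]])
    o=(e[:2]-foot)@n; print("state",e,s["contact_force"],"open mm",s["opening"]*85.4,"jaw off",(e[:2]-foot)@j,"n off",o)
    a=np.radians(2.5); P=[*(np.array(rnd)+o*np.array([-np.sin(a),np.cos(a)])),e[2]+.037]
    delta(P,tool(2.5,30))
E
python3 - <<'E'
from h import *
place(np.array([.4424,-.0971]),(.6382,.0343))
E
```

```text
state [ 0.4432 -0.1002  0.092 ] [-0.8544 -0.8984  3.829 ] open mm 35.70307749560998 jaw off 0.0014846560778751026 n off -0.0028796361536558065
pos [0.6383 0.0314 0.129 ] dpos [0.1951 0.1317 0.037 ] drot [-0.0001  0.0022  0.086 ]
```

>>> play_rows --targets '[{"delta_pos": [0, 0, 0.004], "delta_rot": [0, 0, 0], "claw": 25}, {"delta_pos": [0, 0, 0.012], "delta_rot": [0, 0, 0], "claw": 25}, {"delta_pos": [0, 0, 0.025], "delta_rot": [0, 0, 0], "claw": 25}, {"delta_pos": [0, 0, 0.04], "delta_rot": [0, 0, 0], "claw": 25}, {"delta_pos": [0.002, 0.001, 0.055], "delta_rot": [0, 0, 0], "claw": 25}, {"delta_pos": [0.007, 0.004, 0.07], "delta_rot": [0, 0, 0.005], "claw": 25}, {"delta_pos": [0.016, 0.01, 0.08], "delta_rot": [0, 0, 0.012], "claw": 25}, {"delta_pos": [0.03, 0.02, 0.085], "delta_rot": [0, 0, 0.02], "claw": 25}, {"delta_pos": [0.048, 0.032, 0.085], "delta_rot": [0, 0, 0.028], "claw": 25}, {"delta_pos": [0.066, 0.044, 0.085], "delta_rot": [0, 0, 0.036], "claw": 25}, {"delta_pos": [0.084, 0.056, 0.085], "delta_rot": [0, 0, 0.044], "claw": 25}, {"delta_pos": [0.102, 0.068, 0.085], "delta_rot": [0, 0, 0.052], "claw": 25}, {"delta_pos": [0.12, 0.081, 0.085], "delta_rot": [0, 0, 0.06], "claw": 25}, {"delta_pos": [0.138, 0.093, 0.085], "delta_rot": [0, 0, 0.068], "claw": 25}, {"delta_pos": [0.156, 0.105, 0.085], "delta_rot": [0, 0.001, 0.076], "claw": 25}, {"delta_pos": [0.171, 0.116, 0.085], "delta_rot": [0, 0.002, 0.083], "claw": 25}, {"delta_pos": [0.183, 0.124, 0.083], "delta_rot": [0, 0.002, 0.086], "claw": 25}, {"delta_pos": [0.191, 0.129, 0.08], "delta_rot": [0, 0.0022, 0.086], "claw": 25}, {"delta_pos": [0.1951, 0.1317, 0.074], "delta_rot": [0, 0.0022, 0.086], "claw": 25}, {"delta_pos": [0.1951, 0.1317, 0.067], "delta_rot": [0, 0.0022, 0.086], "claw": 25}]'

```text
time: 12.25
eef_pos: [0.6388, 0.0321, 0.1585]
tcp_rot: [0.599, 0.626, -0.345, 0.361]
contact_force: [-0.6, -0.2, -1.2]
opening: 0.412
```

```bash
python3 - <<'E'
from h import *
for i in range(3):
    s=ctrl.get_state(); delta([.6383,.0314,.129],tool(2.5,30)); ctrl.read_camera("side")
E
```

```text
pos [0.6383 0.0314 0.129 ] dpos [-0.0005 -0.0007 -0.0295] drot [ 0.      0.0001 -0.0003]
pos [0.6383 0.0314 0.129 ] dpos [ 0.0011 -0.0004 -0.0272] drot [-0.0001 -0.0011 -0.0002]
pos [0.6383 0.0314 0.129 ] dpos [ 0.0016 -0.0002 -0.0275] drot [-0.0002 -0.0014 -0.    ]
```

>>> play_rows --targets '[{"delta_pos": [0.001, 0, -0.006], "delta_rot": [0, -0.0014, 0], "claw": 25}, {"delta_pos": [0.0014, 0, -0.012], "delta_rot": [0, -0.0014, 0], "claw": 25}, {"delta_pos": [0.0014, 0, -0.018], "delta_rot": [0, -0.0014, 0], "claw": 25}, {"delta_pos": [0.0014, 0, -0.022], "delta_rot": [0, -0.0014, 0], "claw": 25}, {"delta_pos": [0.0014, 0, -0.025], "delta_rot": [0, -0.0014, 0], "claw": 25}, {"delta_pos": [0.0014, 0, -0.0265], "delta_rot": [0, -0.0014, 0], "claw": 25}, {"delta_pos": [0.0014, 0, -0.0275], "delta_rot": [0, -0.0014, 0], "claw": 25}, {"delta_pos": [0.0014, 0, -0.028], "delta_rot": [0, -0.0014, 0], "claw": 25}, {"delta_pos": [0.0014, 0, -0.028], "delta_rot": [0, -0.0014, 0], "claw": 25}, {"delta_pos": [0.0014, 0, -0.028], "delta_rot": [0, -0.0014, 0], "claw": 25}]'

```text
time: 13.23
eef_pos: [0.6386, 0.0313, 0.1297]
tcp_rot: [0.599, 0.625, -0.345, 0.361]
contact_force: [0.2, 0.1, -0.8]
opening: 0.414
```

```bash
cat >> h.py <<'E'
def chk(name,r,rnd,x0,y0,w,hh,k):
    s=ctrl.get_state(); print(s["time"],s["eef_pos"],s["contact_force"],s["opening"]*85.4)
    b=ctrl.read_camera("side"); th=np.linspace(0,2*np.pi,60)
    im=np.clip(cv2.resize(b[y0:y0+hh,x0:x0+w],None,fx=k,fy=k,interpolation=cv2.INTER_CUBIC).astype(int)*1.4,0,255).astype(np.uint8)
    for q,z,c in((r,.043,(0,255,0)),(.042,.042,(255,0,0))):
        p=(proj("side",np.c_[rnd[0]+q*np.cos(th),rnd[1]+q*np.sin(th),0*th+z])-[x0,y0]+.5)*k; cv2.polylines(im,[p.astype(int)],True,c,1)
    cv2.imwrite(f"pics/{name}.png",im)
E
python3 - <<'E'
from h import *
chk("v6",.026,(.6382,.0343),180,130,140,110,5)
E
```

```text
13.2333 [0.6386 0.0313 0.1297] [ 0.2372  0.1313 -0.7826] 35.324273060380975
```

View pics/v6.png

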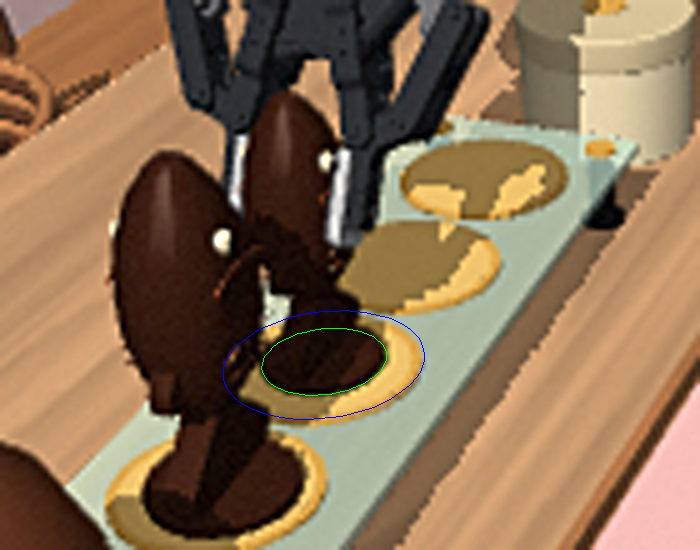

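The 125's foot lies centred on round 2, matching the drawn circles, but it is still about 1.5 mm up. I lower it and release.

>>> play_rows --targets '[{"delta_pos": [0, 0, -0.0007], "delta_rot": [0, 0, 0], "claw": 25}, {"delta_pos": [0, 0, -0.0014], "delta_rot": [0, 0, 0], "claw": 25}, {"delta_pos": [0, 0, -0.002], "delta_rot": [0, 0, 0], "claw": 25}, {"delta_pos": [0, 0, -0.002], "delta_rot": [0, 0, 0], "claw": 25}, {"delta_pos": [0, 0, -0.002], "delta_rot": [0, 0, 0], "claw": 38}, {"delta_pos": [0, 0, -0.002], "delta_rot": [0, 0, 0], "claw": 45}, {"delta_pos": [0, 0, -0.002], "delta_rot": [0, 0, 0], "claw": 60}, {"delta_pos": [0, 0, -0.002], "delta_rot": [0, 0, 0], "claw": 80}, {"delta_pos": [0, 0, -0.002], "delta_rot": [0, 0, 0], "claw": 85}, {"delta_pos": [0, 0, -0.002], "delta_rot": [0, 0, 0], "claw": 85}, {"delta_pos": [0, 0, -0.002], "delta_rot": [0, 0, 0], "claw": 85}, {"delta_pos": [0, 0, 0.01], "delta_rot": [0, 0, 0], "claw": 85}, {"delta_pos": [0, 0, 0.03], "delta_rot": [0, 0, 0], "claw": 85}, {"delta_pos": [0, 0, 0.055], "delta_rot": [0, 0, 0], "claw": 85}, {"delta_pos": [0, 0, 0.08], "delta_rot": [0, 0, 0], "claw": 85}, {"delta_pos": [0, 0, 0.105], "delta_rot": [0, 0, 0], "claw": 85}, {"delta_pos": [0, 0, 0.12], "delta_rot": [0, 0, 0], "claw": 85}, {"delta_pos": [0, 0, 0.12], "delta_rot": [0, 0, 0], "claw": 85}]'

```text
time: 14.78
eef_pos: [0.6406, 0.031, 0.2554]
tcp_rot: [0.601, 0.623, -0.343, 0.365]
contact_force: [0.9, -0.5, 0.7]
opening: 0.994
```

```bash
python3 - <<'E'
from h import *
ctrl.read_camera("side")
s=ctrl.get_state(); print(s["eef_pos"],s["contact_force"])
M=tool(0.4,30); P=np.array([.4389,.0324,.006+.066])-.006*M[:,0]; delta(P,M)
E
```

```text
[0.6395 0.0311 0.2524] [-0.4038  0.2986 -1.2663]
pos [0.4389 0.0294 0.0772] dpos [-0.2006 -0.0017 -0.1752] drot [ 0.0003  0.0021 -0.0116]
```

>>> play_rows --targets '[{"delta_pos": [-0.012, 0, 0], "delta_rot": [0, 0, 0], "claw": 85}, {"delta_pos": [-0.035, 0, 0], "delta_rot": [0, 0, 0], "claw": 85}, {"delta_pos": [-0.065, 0, 0], "delta_rot": [0, 0, -0.005], "claw": 85}, {"delta_pos": [-0.095, 0, 0], "delta_rot": [0, 0, -0.01], "claw": 85}, {"delta_pos": [-0.125, -0.001, 0], "delta_rot": [0, 0.002, -0.0116], "claw": 85}, {"delta_pos": [-0.155, -0.0017, -0.01], "delta_rot": [0, 0.002, -0.0116], "claw": 85}, {"delta_pos": [-0.18, -0.0017, -0.025], "delta_rot": [0, 0.002, -0.0116], "claw": 85}, {"delta_pos": [-0.195, -0.0017, -0.045], "delta_rot": [0, 0.002, -0.0116], "claw": 85}, {"delta_pos": [-0.2006, -0.0017, -0.07], "delta_rot": [0, 0.002, -0.0116], "claw": 85}, {"delta_pos": [-0.2006, -0.0017, -0.095], "delta_rot": [0, 0.002, -0.0116], "claw": 85}, {"delta_pos": [-0.2006, -0.0017, -0.118], "delta_rot": [0, 0.002, -0.0116], "claw": 85}, {"delta_pos": [-0.2006, -0.0017, -0.137], "delta_rot": [0, 0.002, -0.0116], "claw": 85}, {"delta_pos": [-0.2006, -0.0017, -0.152], "delta_rot": [0, 0.002, -0.0116], "claw": 85}, {"delta_pos": [-0.2006, -0.0017, -0.163], "delta_rot": [0, 0.002, -0.0116], "claw": 85}, {"delta_pos": [-0.2006, -0.0017, -0.17], "delta_rot": [0, 0.002, -0.0116], "claw": 85}, {"delta_pos": [-0.2006, -0.0017, -0.174], "delta_rot": [0, 0.002, -0.0116], "claw": 85}, {"delta_pos": [-0.2006, -0.0017, -0.1752], "delta_rot": [0, 0.002, -0.0116], "claw": 85}, {"delta_pos": [-0.2006, -0.0017, -0.1752], "delta_rot": [0, 0.002, -0.0116], "claw": 85}, {"delta_pos": [-0.2006, -0.0017, -0.1752], "delta_rot": [0, 0.002, -0.0116], "claw": 85}]'

```text
time: 16.42
eef_pos: [0.4395, 0.0292, 0.0778]
tcp_rot: [0.61, 0.614, -0.352, 0.356]
contact_force: [1.0, 0.5, -0.2]
opening: 0.997
```

```bash
python3 - <<'E'
from h import *
t,b=[ctrl.read_camera(n) for n in("top","side")]; cv2.imwrite("pics/side7.png",b);cv2.imwrite("pics/top7.png",t)
s=ctrl.get_state(); print(s["eef_pos"],s["contact_force"],s["qpos"])
M=tool(0.4,30); P=np.array([.4389,.0324,.006+.066])-.006*M[:,0]; delta(P,M)
a=cv2.resize(b[90:300,150:400],None,fx=2,fy=2,interpolation=cv2.INTER_CUBIC); c=cv2.resize(t[100:310,220:370],None,fx=2,fy=2,interpolation=cv2.INTER_CUBIC)
cv2.imwrite("pics/v7.png",np.hstack([a,c]))
E
```

```text
[0.4396 0.0291 0.078 ] [ 0.5934  1.5091 -0.5056] [-0.4131  0.0802  2.2509  0.5362  1.1027 -0.738 ]
pos [0.4389 0.0294 0.0772] dpos [-0.0006  0.0003 -0.0008] drot [ 0.0005  0.0006 -0.    ]
```

View pics/v7.png

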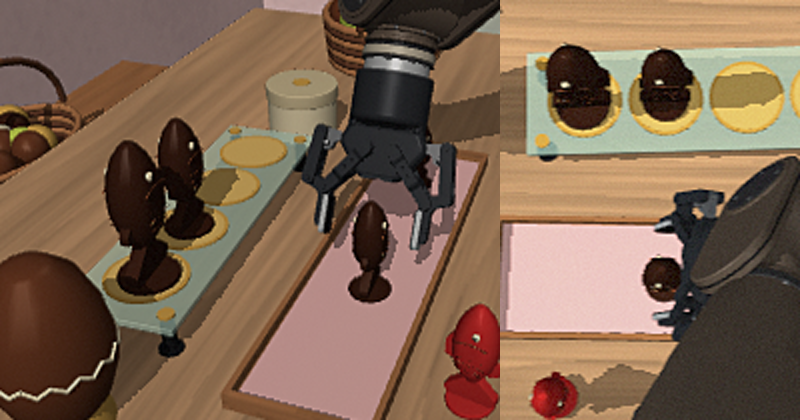

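The 145 and 125 both stand square and centred (feet at (148,275) and (192,225) in the left pane). The jaws straddle the 105 at (370,235). I close.

>>> play_rows --targets '[{"delta_pos": [-0.0006, 0.0003, -0.001], "delta_rot": [0, 0, 0], "claw": 60}, {"delta_pos": [-0.0006, 0.0003, -0.001], "delta_rot": [0, 0, 0], "claw": 48}, {"delta_pos": [-0.0006, 0.0003, -0.001], "delta_rot": [0, 0, 0], "claw": 40}, {"delta_pos": [-0.0006, 0.0003, -0.001], "delta_rot": [0, 0, 0], "claw": 34}, {"delta_pos": [-0.0006, 0.0003, -0.001], "delta_rot": [0, 0, 0], "claw": 31}, {"delta_pos": [-0.0006, 0.0003, -0.001], "delta_rot": [0, 0, 0], "claw": 28}, {"delta_pos": [-0.0006, 0.0003, -0.001], "delta_rot": [0, 0, 0], "claw": 24}, {"delta_pos": [-0.0006, 0.0003, -0.001], "delta_rot": [0, 0, 0], "claw": 20}, {"delta_pos": [-0.0006, 0.0003, -0.001], "delta_rot": [0, 0, 0], "claw": 20}, {"delta_pos": [-0.0006, 0.0003, -0.001], "delta_rot": [0, 0, 0], "claw": 20}, {"delta_pos": [-0.0006, 0.0003, -0.001], "delta_rot": [0, 0, 0], "claw": 20}, {"delta_pos": [-0.0006, 0.0003, -0.001], "delta_rot": [0, 0, 0], "claw": 20}, {"delta_pos": [-0.0006, 0.0003, -0.001], "delta_rot": [0, 0, 0], "claw": 20}]' --newtons 20

```text
time: 17.6
eef_pos: [0.4389, 0.0295, 0.077]
tcp_rot: [0.61, 0.614, -0.352, 0.356]
contact_force: [-0.9, -1.1, 2.5]
opening: 0.351
```

```bash
python3 - <<'E'
from h import *
place(np.array([.4389,.0324]),(.6422,-.0557))
E
```

```text
state [0.4389 0.0295 0.077 ] [-0.9166 -1.1438  2.4985] open mm 29.9565477408309 jaw off -1.011334070947176e-06 n off -0.002944296714821024
pos [ 0.6423 -0.0586  0.114 ] dpos [ 0.2034 -0.0881  0.037 ] drot [0.0005 0.0006 0.0116]
```

>>> play_rows --targets '[{"delta_pos": [0, 0, 0.004], "delta_rot": [0, 0, 0], "claw": 20}, {"delta_pos": [0, 0, 0.012], "delta_rot": [0, 0, 0], "claw": 20}, {"delta_pos": [0, 0, 0.025], "delta_rot": [0, 0, 0], "claw": 20}, {"delta_pos": [0, -0.002, 0.04], "delta_rot": [0, 0, 0], "claw": 20}, {"delta_pos": [0.002, -0.008, 0.055], "delta_rot": [0, 0, 0], "claw": 20}, {"delta_pos": [0.008, -0.016, 0.07], "delta_rot": [0, 0, 0], "claw": 20}, {"delta_pos": [0.017, -0.028, 0.08], "delta_rot": [0, 0, 0], "claw": 20}, {"delta_pos": [0.03, -0.042, 0.085], "delta_rot": [0, 0, 0.002], "claw": 20}, {"delta_pos": [0.047, -0.056, 0.085], "delta_rot": [0, 0, 0.004], "claw": 20}, {"delta_pos": [0.066, -0.069, 0.085], "delta_rot": [0, 0, 0.006], "claw": 20}, {"delta_pos": [0.086, -0.079, 0.085], "delta_rot": [0, 0, 0.008], "claw": 20}, {"delta_pos": [0.107, -0.085, 0.085], "delta_rot": [0, 0, 0.01], "claw": 20}, {"delta_pos": [0.128, -0.0881, 0.085], "delta_rot": [0, 0, 0.0116], "claw": 20}, {"delta_pos": [0.149, -0.0881, 0.085], "delta_rot": [0, 0, 0.0116], "claw": 20}, {"delta_pos": [0.168, -0.0881, 0.085], "delta_rot": [0, 0, 0.0116], "claw": 20}, {"delta_pos": [0.183, -0.0881, 0.084], "delta_rot": [0, 0, 0.0116], "claw": 20}, {"delta_pos": [0.194, -0.0881, 0.081], "delta_rot": [0, 0, 0.0116], "claw": 20}, {"delta_pos": [0.2, -0.0881, 0.077], "delta_rot": [0, 0, 0.0116], "claw": 20}, {"delta_pos": [0.2034, -0.0881, 0.072], "delta_rot": [0, 0, 0.0116], "claw": 20}, {"delta_pos": [0.2034, -0.0881, 0.067], "delta_rot": [0, 0, 0.0116], "claw": 20}]'

```text
time: 19.27
eef_pos: [0.6425, -0.0586, 0.1436]
tcp_rot: [0.599, 0.625, -0.346, 0.362]
contact_force: [-0.3, 0.1, -1.0]
opening: 0.347
```

```bash
python3 - <<'E'
from h import *
ctrl.read_camera("side");ctrl.read_camera("side"); print(ctrl.get_state()["contact_force"])
delta([.6423,-.0586,.114],tool(2.5,30))
E
```

```text
[-0.3304  0.2623 -1.6311]
pos [ 0.6423 -0.0586  0.114 ] dpos [ 0.0013 -0.0003 -0.0284] drot [ 0.0001 -0.0004 -0.    ]
```

>>> play_rows --targets '[{"delta_pos": [0.001, -0.0003, -0.006], "delta_rot": [0, 0, 0], "claw": 20}, {"delta_pos": [0.0013, -0.0003, -0.012], "delta_rot": [0, 0, 0], "claw": 20}, {"delta_pos": [0.0013, -0.0003, -0.018], "delta_rot": [0, 0, 0], "claw": 20}, {"delta_pos": [0.0013, -0.0003, -0.0225], "delta_rot": [0, 0, 0], "claw": 20}, {"delta_pos": [0.0013, -0.0003, -0.0255], "delta_rot": [0, 0, 0], "claw": 20}, {"delta_pos": [0.0013, -0.0003, -0.0275], "delta_rot": [0, 0, 0], "claw": 20}, {"delta_pos": [0.0013, -0.0003, -0.0284], "delta_rot": [0, 0, 0], "claw": 20}, {"delta_pos": [0.0013, -0.0003, -0.029], "delta_rot": [0, 0, 0], "claw": 20}, {"delta_pos": [0.0013, -0.0003, -0.029], "delta_rot": [0, 0, 0], "claw": 20}, {"delta_pos": [0.0013, -0.0003, -0.029], "delta_rot": [0, 0, 0], "claw": 20}]'

```text
time: 20.2
eef_pos: [0.6425, -0.0586, 0.1137]
tcp_rot: [0.599, 0.626, -0.346, 0.361]
contact_force: [0.6, -0.2, -0.2]
opening: 0.35
```

```bash
python3 - <<'E'
from h import *
chk("v8",.022,(.6422,-.0557),180,120,140,110,5)
E
```

```text
20.2 [ 0.6425 -0.0586  0.1137] [ 0.6138 -0.1782 -0.1833] 29.87931816922953
```

View pics/v8.png

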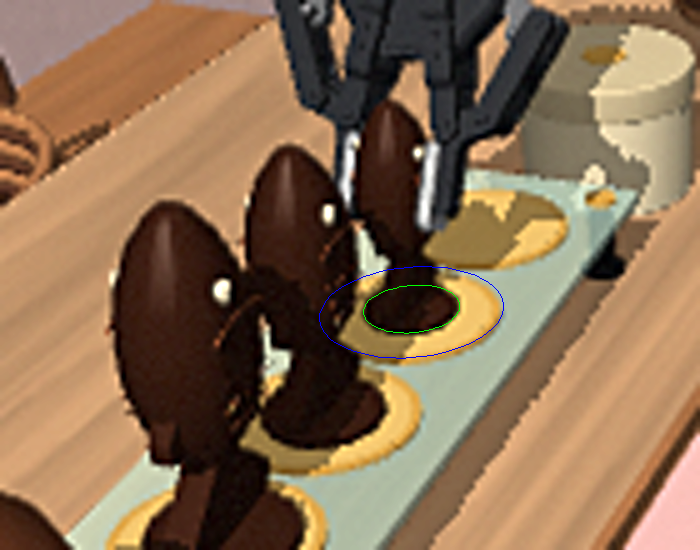

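The 105's foot sits on the drawn circle, centred on round 3 and about 1 mm up. That makes 12 pictures viewed. I lower it and release.

>>> play_rows --targets '[{"delta_pos": [0, 0, -0.0006], "delta_rot": [0, 0, 0], "claw": 20}, {"delta_pos": [0, 0, -0.0012], "delta_rot": [0, 0, 0], "claw": 20}, {"delta_pos": [0, 0, -0.0015], "delta_rot": [0, 0, 0], "claw": 20}, {"delta_pos": [0, 0, -0.0015], "delta_rot": [0, 0, 0], "claw": 20}, {"delta_pos": [0, 0, -0.0015], "delta_rot": [0, 0, 0], "claw": 32}, {"delta_pos": [0, 0, -0.0015], "delta_rot": [0, 0, 0], "claw": 40}, {"delta_pos": [0, 0, -0.0015], "delta_rot": [0, 0, 0], "claw": 55}, {"delta_pos": [0, 0, -0.0015], "delta_rot": [0, 0, 0], "claw": 75}, {"delta_pos": [0, 0, -0.0015], "delta_rot": [0, 0, 0], "claw": 85}, {"delta_pos": [0, 0, -0.0015], "delta_rot": [0, 0, 0], "claw": 85}, {"delta_pos": [0, 0, -0.0015], "delta_rot": [0, 0, 0], "claw": 85}, {"delta_pos": [0, 0, -0.0015], "delta_rot": [0, 0, 0], "claw": 85}, {"delta_pos": [0, 0, 0.01], "delta_rot": [0, 0, 0], "claw": 85}, {"delta_pos": [0, 0, 0.03], "delta_rot": [0, 0, 0], "claw": 85}, {"delta_pos": [0, 0, 0.055], "delta_rot": [0, 0, 0], "claw": 85}, {"delta_pos": [0, 0, 0.08], "delta_rot": [0, 0, 0], "claw": 85}, {"delta_pos": [0, 0, 0.105], "delta_rot": [0, 0, 0], "claw": 85}, {"delta_pos": [0, 0, 0.12], "delta_rot": [0, 0, 0], "claw": 85}, {"delta_pos": [0, 0, 0.12], "delta_rot": [0, 0, 0], "claw": 85}, {"delta_pos": [0, 0, 0.12], "delta_rot": [0, 0, 0], "claw": 85}]'

```text
time: 21.92
eef_pos: [0.6428, -0.0588, 0.2347]
tcp_rot: [0.599, 0.625, -0.346, 0.362]
contact_force: [-0.4, 0.2, -0.3]
opening: 0.994
```

```bash
python3 - <<'E'
from h import *
s=ctrl.get_state(); print(s["eef_pos"],s["contact_force"])
t=cv2.imread("pics/top7.png")
M=tool(-10,30); P=np.array([.4473,-.1915,.006+.053])-.006*M[:,0]; delta(P,M)
E
```

```text
[ 0.6428 -0.0588  0.2347] [-0.3529  0.2456 -0.2515]
pos [ 0.4468 -0.1945  0.0642] dpos [-0.196  -0.1356 -0.1705] drot [ 0.0007  0.0004 -0.0695]
```

>>> play_rows --targets '[{"delta_pos": [-0.012, -0.008, 0], "delta_rot": [0, 0, -0.006], "claw": 85}, {"delta_pos": [-0.033, -0.023, 0], "delta_rot": [0, 0, -0.014], "claw": 85}, {"delta_pos": [-0.06, -0.041, 0], "delta_rot": [0, 0, -0.024], "claw": 85}, {"delta_pos": [-0.087, -0.06, 0], "delta_rot": [0, 0, -0.034], "claw": 85}, {"delta_pos": [-0.114, -0.079, 0], "delta_rot": [0, 0, -0.044], "claw": 85}, {"delta_pos": [-0.141, -0.098, -0.005], "delta_rot": [0, 0, -0.054], "claw": 85}, {"delta_pos": [-0.165, -0.114, -0.015], "delta_rot": [0, 0, -0.064], "claw": 85}, {"delta_pos": [-0.184, -0.127, -0.03], "delta_rot": [0, 0, -0.0695], "claw": 85}, {"delta_pos": [-0.196, -0.1356, -0.05], "delta_rot": [0, 0, -0.0695], "claw": 85}, {"delta_pos": [-0.196, -0.1356, -0.073], "delta_rot": [0, 0, -0.0695], "claw": 85}, {"delta_pos": [-0.196, -0.1356, -0.097], "delta_rot": [0, 0, -0.0695], "claw": 85}, {"delta_pos": [-0.196, -0.1356, -0.12], "delta_rot": [0, 0, -0.0695], "claw": 85}, {"delta_pos": [-0.196, -0.1356, -0.138], "delta_rot": [0, 0, -0.0695], "claw": 85}, {"delta_pos": [-0.196, -0.1356, -0.152], "delta_rot": [0, 0, -0.0695], "claw": 85}, {"delta_pos": [-0.196, -0.1356, -0.162], "delta_rot": [0, 0, -0.0695], "claw": 85}, {"delta_pos": [-0.196, -0.1356, -0.168], "delta_rot": [0, 0, -0.0695], "claw": 85}, {"delta_pos": [-0.196, -0.1356, -0.1705], "delta_rot": [0, 0, -0.0695], "claw": 85}, {"delta_pos": [-0.196, -0.1356, -0.1705], "delta_rot": [0, 0, -0.0695], "claw": 85}, {"delta_pos": [-0.196, -0.1356, -0.1705], "delta_rot": [0, 0, -0.0695], "claw": 85}]'

```text
time: 23.5
eef_pos: [0.4471, -0.1947, 0.0646]
tcp_rot: [0.663, 0.556, -0.383, 0.323]
contact_force: [0.4, -0.1, 0.1]
opening: 0.995
```

```bash
python3 - <<'E'
from h import *
t,b=[ctrl.read_camera(n) for n in("top","side")]; cv2.imwrite("pics/side9.png",b);cv2.imwrite("pics/top9.png",t)
s=ctrl.get_state(); print(s["eef_pos"],s["contact_force"])
M=tool(-10,30); P=np.array([.4473,-.1915,.006+.053])-.006*M[:,0]; delta(P,M)
a=cv2.resize(b[90:290,170:400],None,fx=2,fy=2,interpolation=cv2.INTER_CUBIC); c=cv2.resize(t[110:310,250:420],None,fx=2,fy=2,interpolation=cv2.INTER_CUBIC)
cv2.imwrite("pics/v9.png",np.hstack([a,c]))
E
```

```text
[ 0.4473 -0.1949  0.0651] [-0.3969  0.0921  0.0959]
pos [ 0.4468 -0.1945  0.0642] dpos [-0.0005  0.0005 -0.0009] drot [ 0.0011  0.0007 -0.    ]
```

View pics/v9.png

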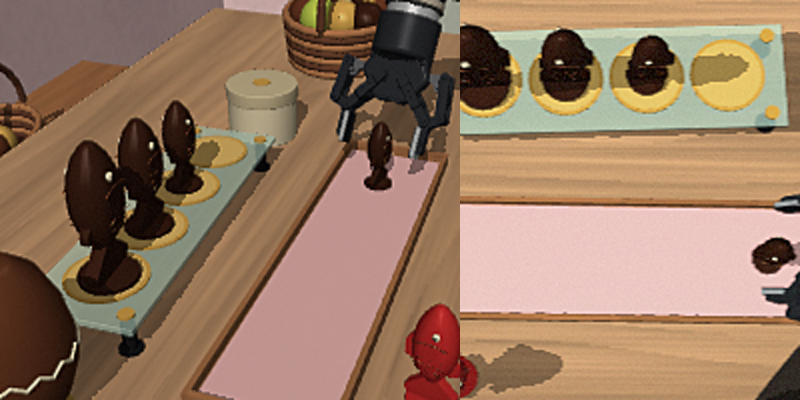

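Three fish stand square on their rounds, and the jaws straddle the 85 at (378,155) in the left pane. I close.

>>> play_rows --targets '[{"delta_pos": [-0.0005, 0.0005, -0.001], "delta_rot": [0, 0, 0], "claw": 55}, {"delta_pos": [-0.0005, 0.0005, -0.001], "delta_rot": [0, 0, 0], "claw": 42}, {"delta_pos": [-0.0005, 0.0005, -0.001], "delta_rot": [0, 0, 0], "claw": 34}, {"delta_pos": [-0.0005, 0.0005, -0.001], "delta_rot": [0, 0, 0], "claw": 29}, {"delta_pos": [-0.0005, 0.0005, -0.001], "delta_rot": [0, 0, 0], "claw": 26}, {"delta_pos": [-0.0005, 0.0005, -0.001], "delta_rot": [0, 0, 0], "claw": 23}, {"delta_pos": [-0.0005, 0.0005, -0.001], "delta_rot": [0, 0, 0], "claw": 20}, {"delta_pos": [-0.0005, 0.0005, -0.001], "delta_rot": [0, 0, 0], "claw": 16}, {"delta_pos": [-0.0005, 0.0005, -0.001], "delta_rot": [0, 0, 0], "claw": 16}, {"delta_pos": [-0.0005, 0.0005, -0.001], "delta_rot": [0, 0, 0], "claw": 16}, {"delta_pos": [-0.0005, 0.0005, -0.001], "delta_rot": [0, 0, 0], "claw": 16}, {"delta_pos": [-0.0005, 0.0005, -0.001], "delta_rot": [0, 0, 0], "claw": 16}, {"delta_pos": [-0.0005, 0.0005, -0.001], "delta_rot": [0, 0, 0], "claw": 16}]'

```text
time: 24.68
eef_pos: [0.4468, -0.1945, 0.0642]
tcp_rot: [0.663, 0.556, -0.383, 0.323]
contact_force: [-0.1, -0.3, 3.5]
opening: 0.286
```

```bash
python3 - <<'E'
from h import *
place(np.array([.4473,-.1915]),(.6462,-.1456))
E
```

```text
state [ 0.4468 -0.1945  0.0642] [-0.1343 -0.2529  3.4897] open mm 24.407215451929755 jaw off 7.338320570923995e-05 n off -0.0030118020366854967
pos [ 0.6463 -0.1486  0.1012] dpos [0.1995 0.0459 0.037 ] drot [0.001  0.0009 0.0694]
```

>>> play_rows --targets '[{"delta_pos": [0, 0, 0.004], "delta_rot": [0, 0, 0], "claw": 16}, {"delta_pos": [0, 0, 0.012], "delta_rot": [0, 0, 0], "claw": 16}, {"delta_pos": [0, 0, 0.025], "delta_rot": [0, 0, 0], "claw": 16}, {"delta_pos": [0, 0, 0.04], "delta_rot": [0, 0, 0], "claw": 16}, {"delta_pos": [0.002, 0, 0.055], "delta_rot": [0, 0, 0.002], "claw": 16}, {"delta_pos": [0.008, 0.002, 0.07], "delta_rot": [0, 0, 0.006], "claw": 16}, {"delta_pos": [0.018, 0.004, 0.08], "delta_rot": [0, 0, 0.012], "claw": 16}, {"delta_pos": [0.032, 0.007, 0.085], "delta_rot": [0, 0, 0.018], "claw": 16}, {"delta_pos": [0.05, 0.011, 0.085], "delta_rot": [0, 0, 0.024], "claw": 16}, {"delta_pos": [0.069, 0.016, 0.085], "delta_rot": [0, 0, 0.03], "claw": 16}, {"delta_pos": [0.088, 0.02, 0.085], "delta_rot": [0, 0, 0.036], "claw": 16}, {"delta_pos": [0.107, 0.025, 0.085], "delta_rot": [0, 0, 0.042], "claw": 16}, {"delta_pos": [0.126, 0.029, 0.085], "delta_rot": [0, 0, 0.048], "claw": 16}, {"delta_pos": [0.145, 0.033, 0.085], "delta_rot": [0, 0, 0.054], "claw": 16}, {"delta_pos": [0.163, 0.038, 0.085], "delta_rot": [0, 0, 0.06], "claw": 16}, {"delta_pos": [0.178, 0.041, 0.084], "delta_rot": [0, 0, 0.066], "claw": 16}, {"delta_pos": [0.189, 0.0435, 0.081], "delta_rot": [0.001, 0.001, 0.0694], "claw": 16}, {"delta_pos": [0.196, 0.045, 0.077], "delta_rot": [0.001, 0.001, 0.0694], "claw": 16}, {"delta_pos": [0.1995, 0.0459, 0.072], "delta_rot": [0.001, 0.001, 0.0694], "claw": 16}, {"delta_pos": [0.1995, 0.0459, 0.067], "delta_rot": [0.001, 0.001, 0.0694], "claw": 16}]'

```text
time: 26.35
eef_pos: [0.6466, -0.1484, 0.1313]
tcp_rot: [0.599, 0.626, -0.346, 0.361]
contact_force: [-0.4, -0.6, -0.5]
opening: 0.287
```

```bash
python3 - <<'E'
from h import *
ctrl.read_camera("side");ctrl.read_camera("side"); print(ctrl.get_state()["contact_force"])
delta([.6463,-.1486,.1012],tool(2.5,30))
E
```

```text
[-0.7004  0.5071 -1.2885]
pos [ 0.6463 -0.1486  0.1012] dpos [ 0.0012 -0.0003 -0.0286] drot [-0.0003 -0.001   0.    ]
```

>>> play_rows --targets '[{"delta_pos": [0.001, -0.0003, -0.006], "delta_rot": [0, -0.001, 0], "claw": 16}, {"delta_pos": [0.0012, -0.0003, -0.012], "delta_rot": [0, -0.001, 0], "claw": 16}, {"delta_pos": [0.0012, -0.0003, -0.018], "delta_rot": [0, -0.001, 0], "claw": 16}, {"delta_pos": [0.0012, -0.0003, -0.0225], "delta_rot": [0, -0.001, 0], "claw": 16}, {"delta_pos": [0.0012, -0.0003, -0.0255], "delta_rot": [0, -0.001, 0], "claw": 16}, {"delta_pos": [0.0012, -0.0003, -0.0275], "delta_rot": [0, -0.001, 0], "claw": 16}, {"delta_pos": [0.0012, -0.0003, -0.0286], "delta_rot": [0, -0.001, 0], "claw": 16}, {"delta_pos": [0.0012, -0.0003, -0.029], "delta_rot": [0, -0.001, 0], "claw": 16}, {"delta_pos": [0.0012, -0.0003, -0.029], "delta_rot": [0, -0.001, 0], "claw": 16}, {"delta_pos": [0.0012, -0.0003, -0.029], "delta_rot": [0, -0.001, 0], "claw": 16}]'

```text
time: 27.28
eef_pos: [0.6465, -0.1487, 0.1011]
tcp_rot: [0.599, 0.626, -0.345, 0.361]
contact_force: [-0.4, -0.2, -0.7]
opening: 0.286
```

```bash
python3 - <<'E'
from h import *
chk("v10",.018,(.6462,-.1456),230,120,90,70,8)
E
```

```text
27.2833 [ 0.6465 -0.1487  0.1011] [-0.3631 -0.2143 -0.7168] 24.43355809301483
```

View pics/v10.png

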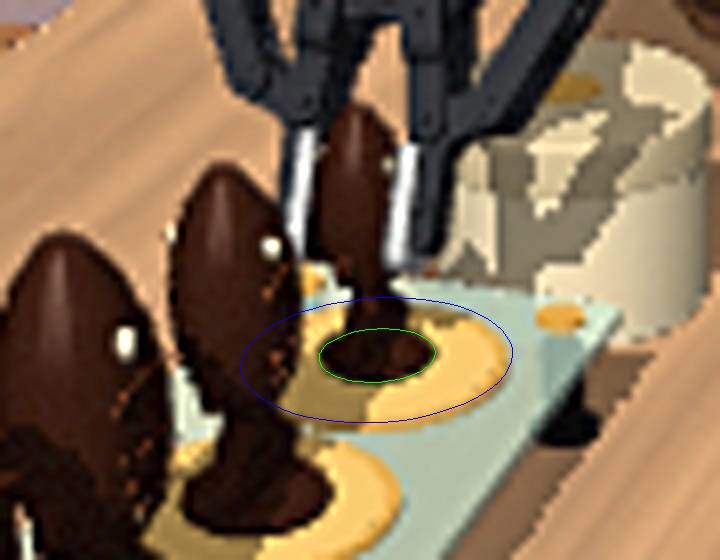

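The 85's foot is on its predicted circle, centred on round 4 and about 1 mm up. I lower it, release, rise and back away.

>>> play_rows --targets '[{"delta_pos": [0, 0, -0.0006], "delta_rot": [0, 0, 0], "claw": 16}, {"delta_pos": [0, 0, -0.0012], "delta_rot": [0, 0, 0], "claw": 16}, {"delta_pos": [0, 0, -0.0015], "delta_rot": [0, 0, 0], "claw": 16}, {"delta_pos": [0, 0, -0.0015], "delta_rot": [0, 0, 0], "claw": 16}, {"delta_pos": [0, 0, -0.0015], "delta_rot": [0, 0, 0], "claw": 27}, {"delta_pos": [0, 0, -0.0015], "delta_rot": [0, 0, 0], "claw": 35}, {"delta_pos": [0, 0, -0.0015], "delta_rot": [0, 0, 0], "claw": 50}, {"delta_pos": [0, 0, -0.0015], "delta_rot": [0, 0, 0], "claw": 70}, {"delta_pos": [0, 0, -0.0015], "delta_rot": [0, 0, 0], "claw": 80}, {"delta_pos": [0, 0, -0.0015], "delta_rot": [0, 0, 0], "claw": 80}, {"delta_pos": [0, 0, -0.0015], "delta_rot": [0, 0, 0], "claw": 80}, {"delta_pos": [0, 0, -0.0015], "delta_rot": [0, 0, 0], "claw": 80}, {"delta_pos": [0, 0, 0.01], "delta_rot": [0, 0, 0], "claw": 80}, {"delta_pos": [0, 0, 0.03], "delta_rot": [0, 0, 0], "claw": 80}, {"delta_pos": [0, 0, 0.055], "delta_rot": [0, 0, 0], "claw": 80}, {"delta_pos": [0, 0, 0.08], "delta_rot": [0, 0, 0], "claw": 80}, {"delta_pos": [0, 0, 0.105], "delta_rot": [0, 0, 0], "claw": 80}, {"delta_pos": [0, 0, 0.13], "delta_rot": [0, 0, 0], "claw": 80}, {"delta_pos": [0, 0, 0.15], "delta_rot": [0, 0, 0], "claw": 80}, {"delta_pos": [0, 0, 0.15], "delta_rot": [0, 0, 0], "claw": 80}]'

```text
time: 29.0
eef_pos: [0.6486, -0.1495, 0.2584]
tcp_rot: [0.6, 0.623, -0.344, 0.366]
contact_force: [0.3, 0.0, 1.1]
opening: 0.937
```

>>> play_rows --targets '[{"delta_pos": [-0.01, -0.015, 0], "delta_rot": [0, 0, 0], "claw": 80}, {"delta_pos": [-0.03, -0.045, 0], "delta_rot": [0, 0, 0], "claw": 80}, {"delta_pos": [-0.05, -0.075, 0], "delta_rot": [0, 0, 0], "claw": 80}, {"delta_pos": [-0.07, -0.105, 0], "delta_rot": [0, 0, 0], "claw": 80}, {"delta_pos": [-0.09, -0.135, 0], "delta_rot": [0, 0, 0], "claw": 80}, {"delta_pos": [-0.11, -0.165, 0], "delta_rot": [0, 0, 0], "claw": 80}, {"delta_pos": [-0.13, -0.195, 0], "delta_rot": [0, 0, 0], "claw": 80}, {"delta_pos": [-0.15, -0.225, 0], "delta_rot": [0, 0, 0], "claw": 80}, {"delta_pos": [-0.165, -0.245, 0], "delta_rot": [0, 0, 0], "claw": 80}, {"delta_pos": [-0.17, -0.25, 0], "delta_rot": [0, 0, 0], "claw": 80}, {"delta_pos": [-0.17, -0.25, 0], "delta_rot": [0, 0, 0], "claw": 80}]'

```text
time: 29.92
eef_pos: [0.4772, -0.4009, 0.2577]
tcp_rot: [0.601, 0.622, -0.344, 0.365]
contact_force: [-0.4, -0.9, -0.5]
opening: 0.938
```

```bash
python3 - <<'E'
from h import *
s=ctrl.get_state(); print(s["eef_pos"],s["contact_force"])
t,b=[ctrl.read_camera(n) for n in("top","side")]; cv2.imwrite("pics/sideF.png",b);cv2.imwrite("pics/topF.png",t)
# foot centres by fixed-radius fit on lower silhouette
from scipy.optimize import least_squares
dark=(t.max(2)<85).astype(np.uint8)
rn=[(.6342,.1242),(.6382,.0343),(.6422,-.0557),(.6462,-.1456)]
for q,r in zip(rn,[.0305,.026,.022,.018]):
    p=proj("top",[[*q,.045]])[0].astype(int); m=np.zeros_like(dark); m[p[1]-28:p[1]+20,p[0]-19:p[0]+20]=dark[p[1]-28:p[1]+20,p[0]-19:p[0]+20]
    k,_=cv2.findContours(m,cv2.RETR_EXTERNAL,cv2.CHAIN_APPROX_NONE); c=max(k,key=cv2.contourArea)
    P=plane("top",c[:,0],.046)[:,:2]; low=P[P[:,0]<P[:,0].min()+.5*r]
    f=least_squares(lambda o:np.hypot(*(low-o).T)-r,q,loss="soft_l1",f_scale=.001); print("foot err mm",(f.x-q)*1e3)
print("egg/tin shift px", [np.abs(cv2.imread("pics/top0.png")[y0:y1,x0:x1].astype(int)-t[y0:y1,x0:x1]).mean() for x0,x1,y0,y1 in((165,212,122,172),(428,476,125,172))])
a=cv2.resize(b[110:290,130:330],None,fx=2,fy=2,interpolation=cv2.INTER_CUBIC); c=cv2.resize(t[110:190,155:480],None,fx=2.4,fy=2.4,interpolation=cv2.INTER_CUBIC)
o=np.zeros((a.shape[0]+c.shape[0],max(a.shape[1],c.shape[1]),3),np.uint8); o[:a.shape[0],:a.shape[1]]=a; o[a.shape[0]:,:c.shape[1]]=c
cv2.imwrite("pics/vF.png",o); print(o.shape)
E
```

```text
[ 0.4772 -0.4009  0.2577] [-0.3584 -0.8911 -0.4896]
foot err mm [-3.0159  0.6306]
foot err mm [-0.0552 -0.2896]
foot err mm [0.3571 0.0165]
foot err mm [ 0.7874 -0.8392]
egg/tin shift px [np.float64(5.443404255319149), np.float64(6.480939716312057)]
(552, 780, 3)
```

View pics/vF.png

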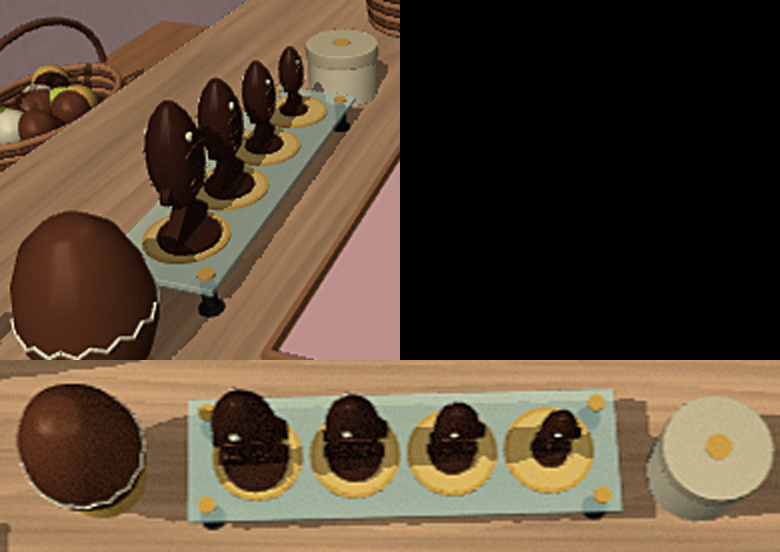

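Top and side views show the order right, all four standing, and the egg and tin in place. The yaw of the 85 and the 145's 3 mm offset (by that fit) need a closer look, so I use the last picture for that.

```bash
python3 - <<'E'
from h import *
t=cv2.imread("pics/topF.png"); b=cv2.imread("pics/sideF.png")
rn=[(.6342,.1242),(.6382,.0343),(.6422,-.0557),(.6462,-.1456)]; th=np.linspace(0,2*np.pi,60); tiles=[]
for i,(q,r) in enumerate(zip(rn,[.0305,.026,.022,.018])):
  col=[]
  for n,im in(("top",t),("side",b)):
    p=proj(n,[[*q,.07 if n=="top" else .09]])[0].astype(int); w,h=(24,24) if n=="top" else (24,36)
    x0,y0=p[0]-w,p[1]-h; k=4
    c=np.clip(cv2.resize(im[y0:p[1]+h,x0:p[0]+w],None,fx=k,fy=k,interpolation=cv2.INTER_CUBIC).astype(int)*1.7,0,255).astype(np.uint8)
    e=(proj(n,np.c_[q[0]+r*np.cos(th),q[1]+r*np.sin(th),0*th+.044])-[x0,y0]+.5)*k; cv2.polylines(c,[e.astype(int)],True,(0,255,0),1)
    g=im[y0:p[1]+h,x0:p[0]+w]; m=((g.min(2)>110)&(np.ptp(g.astype(int),axis=2)<70)).astype(np.uint8)
    nn,_,st,ce=cv2.connectedComponentsWithStats(m); print(i,n,[(np.round(ce[j]+[x0,y0],1).tolist(),int(st[j,4])) for j in range(1,nn) if st[j,4]<20])
    col.append(c)
  tiles.append(np.vstack(col))
o=np.hstack(tiles); print(o.shape); cv2.imwrite("pics/vG.png",o)
E
```

```text
0 top [([251.5, 122.0], 2), ([252.1, 141.9], 9)]
0 side [([202.0, 175.0], 3), ([223.9, 177.4], 9), ([239.0, 216.2], 15)]
1 top [([298.5, 124.0], 2), ([299.0, 140.5], 6)]
1 side [([251.0, 148.5], 2), ([263.7, 150.3], 3), ([229.0, 159.5], 2), ([245.2, 162.0], 4), ([223.9, 177.4], 9)]
2 top [([344.0, 141.0], 3)]
2 side [([283.0, 131.5], 2), ([278.0, 140.0], 1), ([251.0, 148.5], 2), ([282.0, 148.0], 1), ([263.7, 150.3], 3), ([269.7, 153.3], 3), ([281.3, 155.7], 13), ([270.6, 156.9], 9), ([245.2, 162.0], 4), ([268.0, 173.0], 1), ([236.4, 191.7], 7)]
3 top [([387.0, 141.0], 3), ([386.0, 165.0], 1)]
3 side [([278.0, 140.0], 1), ([251.0, 148.5], 2), ([282.0, 148.0], 1), ([263.7, 150.3], 3), ([269.7, 153.3], 3), ([270.6, 156.9], 9), ([268.0, 173.0], 1)]
(480, 768, 3)
```

View pics/vG.png

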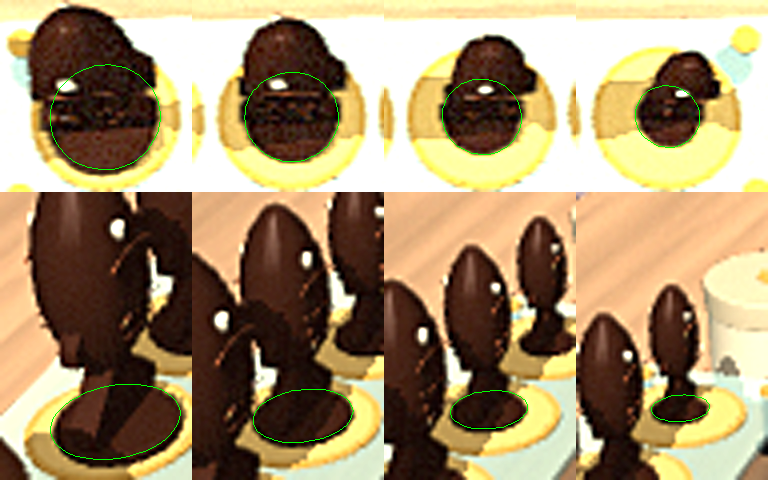

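```bash
python3 - <<'E'
from h import *
e=np.array([[251.5,122.0],[252.1,141.9],[298.5,124.0],[299.0,140.5]])
for i,z in((0,.158),(2,.140)):
    P=plane("top",e[i:i+2],z); d=P[0]-P[1]; print("yaw",np.degrees(np.arctan2(d[1],d[0])),"sep",np.hypot(d[0],d[1]))
print(ctrl.sign_off())
E
```

```text
yaw 4.065743804057559 sep 0.041570617120627804
yaw 2.8832579014521547 sep 0.03518250324906288
the job is handed in; nothing more can be done
None
```

All four fish stand upright on the gold rounds in height order: 145 next to the egg, then 125, 105 and 85 at the tin end. Each has a flat cheek facing the long front edge. I handed the job in after about 30 s of robot time, with the gripper clear of everything.

- **Centring:** In the last pictures the 125, 105 and 85 sit within about 1 mm of the middle of their rounds. The 145 sits about 3 mm towards the robot. Its foot is still well inside the gold, so I left it rather than risk a nudge.
- **Facing:** From the eye spots, the 145 is turned about 4.1° and the 125 about 2.9°, against a shelf angle of 2.5°. The eye spots are only a couple of pixels, so the 145's extra 1.6° is within the error of this check. I checked the 105 and 85 by eye only, and both look square.
- **Egg, tin and red fish:** The egg and tin look unmoved in the last pictures. A rough before-and-after pixel comparison showed only small differences, but the shadows had changed, so it proves little. I never reached for the red look-alike.
- **Forces:** Wrist force readings stayed below 5 N wherever I checked.

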